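# Ready the jar carousel of the sample reader

### The arm

A 6-joint arm with a two-finger parallel gripper is mounted at the origin on the work surface. World frame = base frame: x ahead of the robot, y to its left, z up, the work surface at z = 0. Lengths are in m, angles in rad, forces in N, time in s.
With the tool pointing down it reaches from about 0.35 to 0.875 m from the base axis. Payload 4.2 kg.
Tool frame: the origin (TCP) lies midway between the tips of the shut fingers; the grasp point (between the pads) lies 19 mm behind it (tcp_to_grasp is the distance from the TCP to the grasp point, in m); z points along the fingers, y is the direction in which the jaws open and shut (so a half turn about z gives the same grasp; the last joint's range is limited). The gripper opens to 87 mm and grips with 3 to 60 N. Pads are 19 mm wide; open, the fingers measure 117 mm over their backs; the gripper's body (75 mm by 190 mm) begins 51 mm behind the grasp point.
Start: joints at [-0.939, 0.385, 0.008, 0, -1.194, -0.259], TCP at [0.228, -0.582, 0.223] pointing down, gripper open.
Joint ranges: [-3.14, 3.14], [-1.21, 2.06], [-1.07, 1.41], [-3.16, 2.05], [-2.99, -0.16], [-3.1, 3.1]. Speed limits (rad/s): [2.79, 2.79, 3.14, 3.14, 3.14, 3.14].

### API

Orientations are given as a unit quaternion [x, y, z, w].
In Python, from cell import observe, read_camera, calibration, hand_in, tcp_to_grasp gives the robot as it stands.
- The arm moves only by the tool apply_moves, never from a script. Its argument "series" is a list of rows, each a list of 7 numbers: the shift along the tool's x, y, z in cm, then the turn, a rotation vector about the tool's x, y, z in degrees, then the opening in per cent of the stroke, from 0 (shut) to 100 (fully open). In form: [[tx, ty, tz, rx, ry, rz, fingers], ...]. A call has 1 to 8 rows; each row shifts and turns the commanded pose from where the row before left it, along the tool's axes as they then stand; what a row does not reach is not made up. A row lasts 1/12 s, in which the tool goes at most 41.7 mm and 7.16 degrees, less where a joint would pass 70% of its speed; a pose out of reach is approached as far as the arm can. A call is refused whole if a number of a shift passes 4.17 or a number of a turn 7.16, either way. A call with a gripper value outside its range is refused whole. The fingers move at their own pace and stop on an object; the grip force is fixed at half the most. Time passes only in rows, so rows that do not move let the fingers close. It gives the time, the measured TCP pose, the force and the opening at its end, in the units of the state.
- observe(): the state, without advancing time (a new reading comes with each control period).
- read_camera(name): name is "scene" or "top" or "wrist"; returns (picture, depth): 400x640x3 uint8, red, green, blue; 400x640 float32, m along the optical axis (not along the pixel's ray), 0 where there is no reading.
- calibration(name): a dict with "camera_matrix" (3x3 intrinsics, pixels), "R" (3x3) and "t" (3): a world point X has camera coordinates R X + t. Camera axes: x right, y down, z forward; pixel columns grow to the right and rows downward; lengths in m; the calibration is good to about 2 mm. A picture is of the moment at which its call begins: read the wrist's pose just before it. calibration takes no time and is no camera call; for the wrist camera it gives the pose at the moment of the call.
- hand_in(): hands the job in, once; it reports no verdict.
The state is a dict: "time_s": time; "joint_pos": joint angles; "qvel": joint speeds; "joint_torque": joint torques, N m; "position": TCP position; "eef_rot": TCP orientation; "contact_force": force on the tool from outside, world axes, zero at the start; "torque": the same for the moment, N m; "grip_width": opening from 0.0 (shut) to 1.0 (fully open).
Only numpy, scipy, OpenCV 4.12 (cv2) and the standard library are available. Lean on these libraries where they do the work, as an engineer would, in place of code of your own. Each camera call takes 0.05 s, during which the arm holds its last target. There are 200 camera calls.

### The job

Get the sample carousel ready for the next run: put the tommy bar through the eye of the clamp screw and back the screw off (anticlockwise from above) by a sixth of a turn or a little more, click the turntable round until its index plate stands at the reader, then, with the bar through the eye again, screw the clamp fully tight. Every sample jar must end up standing upright on a bay pad of the turntable, one jar to a pad, and the bar must end up lying in its black tray. Leave everything else on the bench as it is.

Things in the scene. Friction and masses are not known exactly. Their poses are not given: they have to be found in the camera images.
- bar_tray: Fixed shallow black tray, 230 x 140 x 20 mm, open on top, walls 4 mm, floor 4 mm thick; origin at the centre of its underside, x along its length, z up. The tommy bar starts in it.
- bar_grip (a point): Centre of the grip of the loose tommy bar (220 g). Grip: metal block 80 mm long (x), 20 wide (y), 22 high (z), so its centre is 11 mm above what it lies on. x points from the grip to the tip of the bar's steel rod, which is 12 mm in diameter and lies on the x axis from 40 to 150 mm from this point. The bar balances about 25 mm from this point, towards the rod.
- eye (a point): Centre of the loop of the clamp screw: a round steel eye, inside diameter 22 mm, wire 9 mm thick, upright on a vertical screw, about 135 mm above the bench. x points along its hole (level; the rod goes in from either end), z up the screw's axis. Tight, x points away from the turntable, 30 degrees clockwise of straight outward. The bar swings some 35 degrees in the loop before the screw follows.
- clamp_screw (a joint): Angle of the clamp screw, rad: 0 fully tight against its stop, growing to 3.1 as it is backed off, anticlockwise from above (it then rises 1 mm per rad). Below about 0.3 its foot presses on the rim and holds the turntable fast. Turning it takes about 0.14 N m, 0.24 N m near 0; it stays where left.
- index_plate (a point): Middle of the index plate, the one upright metal plate (44 mm wide, 4 mm thick, 35 mm high) at the rim of the turntable outside the wire hoop, in front of bay 1, 135 mm from the axis, 67 mm above the bench; turns with the turntable.
- reader_mark (a point): Fixed point 135 mm from the turntable's axis, 67 mm above the bench, in front of the grey reader block (44 x 52 mm, 90 mm high) that stands just outside the rim. The index plate's middle is here when the turntable is in the right one of its six stops.
- bay1 (a point): Centre of bay pad 1, a round black rubber pad, 66 mm across, flush with the turntable's upper face (50 mm above the bench), 90 mm from the axis; bays 1 to 6 follow at 60 degree steps anticlockwise. Turns with the turntable.
- bay2 (a point): Centre of bay pad 2, a round black rubber pad, 66 mm across, flush with the turntable's upper face (50 mm above the bench), 90 mm from the axis; bays 1 to 6 follow at 60 degree steps anticlockwise. Turns with the turntable.
- bay3 (a point): Centre of bay pad 3, a round black rubber pad, 66 mm across, flush with the turntable's upper face (50 mm above the bench), 90 mm from the axis; bays 1 to 6 follow at 60 degree steps anticlockwise. Turns with the turntable.
- bay4 (a point): Centre of bay pad 4, a round black rubber pad, 66 mm across, flush with the turntable's upper face (50 mm above the bench), 90 mm from the axis; bays 1 to 6 follow at 60 degree steps anticlockwise. Turns with the turntable.
- bay5 (a point): Centre of bay pad 5, a round black rubber pad, 66 mm across, flush with the turntable's upper face (50 mm above the bench), 90 mm from the axis; bays 1 to 6 follow at 60 degree steps anticlockwise. Turns with the turntable.
- bay6 (a point): Centre of bay pad 6, a round black rubber pad, 66 mm across, flush with the turntable's upper face (50 mm above the bench), 90 mm from the axis; bays 1 to 6 follow at 60 degree steps anticlockwise. Turns with the turntable.
- plate_stack: Stack of three small red culture plates, 62 mm across, 45 mm high, standing among the jars, loose, not part of the job; origin at the centre of its underside.
- swab_cup: White cup of swabs, 76 mm across, 165 mm high, loose, not part of the job; origin at the centre of its underside.
- tube_rack: White tube rack, 105 x 205 x 60 mm, tubes to 81 mm, loose, not part of the job; origin at the centre of its underside.
- tip_box: Pipette tip box, 125 x 85 x 64 mm, loose, not part of the job; origin at the centre of its underside.
- reagent_bottle: Amber bottle, 56 mm across, 110 mm high, loose, not part of the job; origin at the centre of its underside.
- plate_pile: Pile of four brown culture plates, 92 mm across, 64 mm high, loose, not part of the job; origin at the centre of its underside.
- carousel_base: Fixed carousel base; origin on the turntable's axis at bench level, z up. The clamp stands along +y, 149 mm from the axis: a column outside the rim, its arm 81 to 99 mm up. Turntable: white disc, radius 160 mm, top 50 mm up; hub of radius 16 mm, 103 mm up; six steel pins to turn it by, 14 mm thick, tops 115 mm up, 128 mm from the axis, midway between bays, joined by a wire hoop 72 mm up.
- turntable (a joint): Angle of the turntable, rad, growing anticlockwise from above. At 0 (or any full turn) the index plate is at the reader and bay 1 lies 60 degrees clockwise of the base's +x. With the clamp slack it snaps into a click stop every 60 degrees (pi/3); about 0.3 N m (2.5 N at a pin) takes it over to the next. It turns endlessly either way. Clamped, it may stand between stops.
- jar1_mid (a point): Middle of sample jar 1 (None if it is absent): upright clear jar with white screw cap, 54 mm in diameter, 72 mm high, 85 to 155 g; this point is on its axis, 36 mm above its bottom; z is its axis. The jars are all alike.
- jar2_mid (a point): Middle of sample jar 2 (None if it is absent): upright clear jar with white screw cap, 54 mm in diameter, 72 mm high, 85 to 155 g; this point is on its axis, 36 mm above its bottom; z is its axis. The jars are all alike.
- jar3_mid (a point): Middle of sample jar 3 (None if it is absent): upright clear jar with white screw cap, 54 mm in diameter, 72 mm high, 85 to 155 g; this point is on its axis, 36 mm above its bottom; z is its axis. The jars are all alike.
- jar4_mid (a point): Middle of sample jar 4 (None if it is absent): upright clear jar with white screw cap, 54 mm in diameter, 72 mm high, 85 to 155 g; this point is on its axis, 36 mm above its bottom; z is its axis. The jars are all alike.
Mind the look-alikes: they are no part of the job. Leave any blue look-alike of the part that bears jar1_mid alone.

How it is judged:
By the outcome, as a careful person would: the job done as asked, in the order asked, and still so for the second after the job is handed in, with the robot touching nothing.
Of jar1, jar2, jar3, jar4 only 2 to 4 are there at a start; the rules pass over those that are not, and their reading is None.
At some moment in a run one of jar1, jar2, jar3, jar4 may be knocked a few centimetres aside while the robot is not near it.
It also fails if it takes over 210 s, if anything falls off the work surface, if the arm or the gripper's body presses on something with over 40 N, if the wrist force passes 120 N, or if a joint passes its speed limit or range.

## Working session

There is one attempt and no reset: what is moved stays moved. The work goes in short steps, Python scripts to look and compute and a tool call to move; the robot and the scene stay as the last step left them, time stands still between calls to the robot, and variables do not carry over. Pictures are saved under pics/ and viewed, about 12 in all and at most 16, crops included, and the job is handed in when it is done.

Besides the shell and the picture viewer there is one more tool, called after ">>>" by a JSON object that holds its "method" and its "body". apply_moves: Moves the arm, as the interface text tells. Its arguments: {"type":"object","properties":{"series":{"type":"array","items":{"type":"array","items":{"type":"number"}}}},"required":["series"]}

```bash
ls; mkdir -p pics
cat > h.py <<'E'
import numpy as np, cv2
from cell import observe, read_camera, calibration, hand_in, tcp_to_grasp
from scipy.spatial.transform import Rotation as Rn
def save(n,name,crop=None,scale=1):
    p,d=read_camera(n); np.savez('last_%s.npz'%n,p=p,d=d,**{k:np.array(v) for k,v in calibration(n).items()})
    q=p if crop is None else p[crop[1]:crop[3],crop[0]:crop[2]]
    cv2.imwrite('pics/'+name,cv2.resize(q[:,:,::-1],None,fx=scale,fy=scale,interpolation=cv2.INTER_CUBIC)); return p,d
def load(n):
    z=np.load('last_%s.npz'%n); return z
def plane(z,u,v,h):
    K,R,t=z['camera_matrix'],z['R'],z['t']
    c=-R.T@t; r=R.T@np.linalg.solve(K,[u,v,1.]); return c+r*(h-c[2])/r[2]
def pt(z,u,v):
    K,R,t=z['camera_matrix'],z['R'],z['t']
    return R.T@(np.linalg.solve(K,[u,v,1.])*z['d'][int(v),int(u)]-t)
def cloud(z):
    K,R,t=z['camera_matrix'],z['R'],z['t']; d=z['d']
    v,u=np.mgrid[:400,:640]; P=np.stack([u*d,v*d,d],-1)@np.linalg.inv(K).T
    W=(P-t)@R; W[d==0]=np.nan; return W
def proj(z,X):
    q=z['camera_matrix']@(z['R']@np.array(X)+z['t']); return q[:2]/q[2]
E
python3 - <<'E'
from h import *
save('top','a_top.png',scale=1.25); save('scene','a_scene.png',scale=1.25)
s=observe(); print(s); print(tcp_to_grasp)
for n in('top','scene','wrist'): c=calibration(n); R=np.array(c['R']);print(n,c['camera_matrix'],-R.T@np.array(c['t']))
E
```

```text
pics
{'time_s': 0.1, 'joint_pos': array([-9.39405898e-01,  3.85479688e-01,  6.76846915e-03, -4.35467344e-04,
       -1.19402408e+00, -2.58591568e-01]), 'qvel': array([-9.42585435e-06, -2.85830614e-03,  4.91741767e-03,  1.26156960e-03,
       -7.09504642e-05,  4.41287998e-04]), 'joint_torque': array([-1.51565775e-03, -3.91689634e+01,  1.87934285e+01,  4.23188522e+00,
        1.34492875e-02, -7.16045633e-05]), 'position': array([ 0.227451  , -0.58155997,  0.22157126]), 'eef_rot': array([-1.85242898e-01,  9.82692265e-01,  9.62186875e-04, -2.34640225e-04]), 'contact_force': array([-0.3667865 ,  0.32358453,  0.55389852]), 'torque': array([0.06076521, 0.04511794, 0.04751664]), 'grip_width': 0.9999886828927375}
0.0187
top [[455.25174743   0.         313.25834789]
 [  0.         455.25174743 198.12974237]
 [  0.           0.           1.        ]] [ 0.38088632 -0.05459446  1.40696662]
scene [[398.3016153    0.         317.08566382]
 [  0.         398.3016153  197.52403481]
 [  0.           0.           1.        ]] [ 1.29627318 -0.60010699  0.90083904]
wrist [[337.09042596   0.         319.866395  ]
 [  0.         337.09042596 203.88673813]
 [  0.           0.           1.        ]] [ 0.16107154 -0.60806342  0.38258407]
```

View pics/a_top.png

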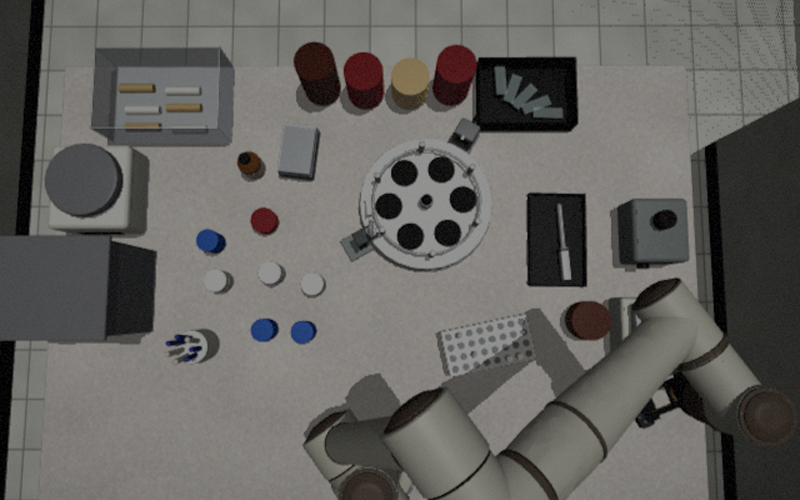

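View pics/a_scene.png

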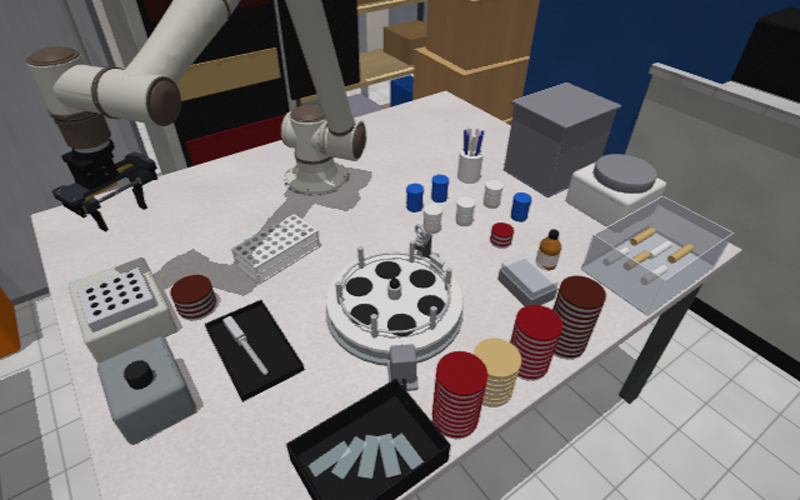

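The top view shows three white-capped jars at (216,281), (270,273) and (312,284), and three blue look-alikes. The bar is in the tray at (557,240), the clamp at (357,241) and the reader at (465,132). The other black tray, holding slides, is at (525,93). Next I'll enlarge the carousel.

Run:
```python
from h import *
z=load('top'); s=load('scene')
a=cv2.resize(z['p'][100:225,262:402],None,fx=2.85,fy=2.85,interpolation=cv2.INTER_CUBIC)
b=cv2.resize(s['p'][170:310,240:395],None,fx=2.55,fy=2.55,interpolation=cv2.INTER_CUBIC)
h=min(a.shape[0],b.shape[0]); cv2.imwrite('pics/b.png',np.hstack([a[:h],b[:h]])[:,:,::-1])
hsv=cv2.cvtColor(z['p'],cv2.COLOR_RGB2HSV)
W=cloud(z)
# dark pads + hub within carousel
m=((z['p'].max(2)<45)).astype(np.uint8); m[:100]=0;m[225:]=0;m[:,:280]=0;m[:,402:]=0
n,l,st,c=cv2.connectedComponentsWithStats(m)
pads=[]
for i in range(1,n):
    if st[i,4]>40:
        P=plane(z,*c[i],0.05); print('pad',c[i].round(1),st[i,4],P.round(4)); 
        if st[i,4]>200: pads.append(P[:2])
pads=np.array(pads); C=pads.mean(0); print('C',C); dd=pads-C; print(np.hypot(*dd.T).round(4),np.degrees(np.arctan2(dd[:,1],dd[:,0])).round(1))
# jars: tall-ish white regions by height
H=W[:,:,2]
for nm,msk in (('cap',(H>0.06)&(H<0.085)),('stack',(H>.035)&(H<.055))):
    msk=msk.astype(np.uint8); msk[:,330:]=0; msk[:80]=0;
    n,l,st,c=cv2.connectedComponentsWithStats(msk)
    for i in range(1,n):
        if st[i,4]>60: 
            k=l==i; print(nm,c[i].round(1),st[i,4],np.nanmean(W[k],0).round(4),z['p'][k].mean(0).round())
```

```text
pad [392.4 102. ] 91 [ 0.8162 -0.2876  0.05  ]
pad [368.4 113.1] 119 [ 0.7813 -0.2138  0.05  ]
pad [352.5 135.3] 324 [ 0.7124 -0.1648  0.05  ]
pad [322.9 137.9] 323 [ 0.7043 -0.0748  0.05  ]
pad [369.9 159.1] 333 [ 0.6388 -0.2167  0.05  ]
pad [310.6 164.5] 325 [ 0.6225 -0.0374  0.05  ]
pad [340.7 159.5] 48 [ 0.6377 -0.1284  0.05  ]
pad [357.6 185.9] 333 [ 0.5573 -0.1788  0.05  ]
pad [327.7 188.7] 330 [ 0.5489 -0.089   0.05  ]
pad [291.5 193.8] 52 [0.5335 0.0196 0.05  ]
C [ 0.6307243  -0.12691639]
[0.09   0.0901 0.0901 0.0899 0.0899 0.0902] [ -24.9   35.3  -84.9   95.2 -144.7  155.1]
cap [81.5 90.4] 95 [0.8463 0.6567 0.0726] [74. 74. 74.]
cap [141.4 104.1] 309 [0.8036 0.4733 0.0721] [78. 80. 81.]
cap [237.1 119.2] 905 [0.759  0.1845 0.064 ] [113. 115. 117.]
cap [108.2 154.3] 250 [0.6499 0.5666 0.072 ] [62. 62. 58.]
cap [200.2 131.6] 169 [0.7185 0.2929 0.0732] [59. 38. 21.]
cap [315.4 128.6] 69 [ 0.7272 -0.0521  0.0733] [104. 105. 104.]
cap [299.8 162.2] 81 [ 0.6251 -0.0059  0.0741] [105. 106. 105.]
cap [166.  192.5] 272 [0.5351 0.3902 0.0709] [ 31.  56. 107.]
cap [113.1 233.1] 249 [0.
[... 323 characters left out ...]
1 ] [ 37.  63. 115.]
cap [165.1 274.3] 75 [0.2959 0.384  0.0726] [64. 64. 60.]
stack [86.4 90.6] 79 [0.8554 0.6565 0.0443] [68. 68. 68.]
stack [146.  106.2] 241 [0.8058 0.4699 0.0443] [80. 83. 84.]
stack [146.5  85.9] 188 [0.871  0.4716 0.0422] [104.  90.  63.]
stack [113.8 100. ] 86 [0.8257 0.5704 0.0435] [111.  98.  73.]
stack [244.8 130.1] 113 [0.7306 0.164  0.0427] [50. 50. 51.]
stack [307.  164.5] 948 [ 0.6234 -0.0267  0.0491] [134. 135. 133.]
stack [109.8 159.2] 226 [0.6403 0.5738 0.0447] [56. 56. 53.]
stack [317.  161.1] 1717 [ 0.6333 -0.0568  0.0493] [80. 80. 79.]
stack [210.5 176.1] 333 [0.5881 0.2659 0.0434] [80. 27. 29.]
stack [117.3 231.6] 192 [0.4204 0.5408 0.0451] [30. 30. 31.]
```

View pics/b.png

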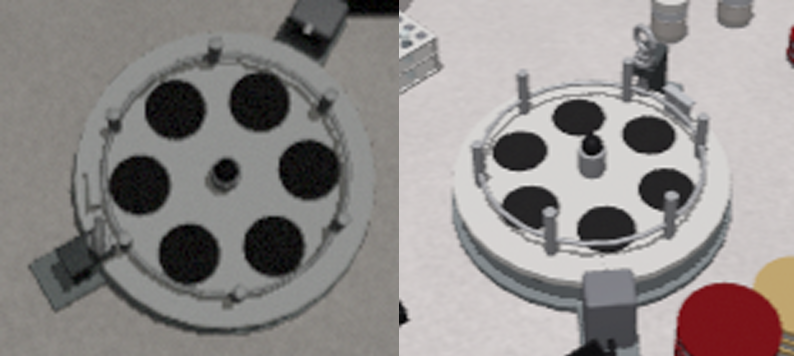

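The index plate is at about (293,167) in the top image, outside bay pad (310,164), so bay 1 sits at roughly 95° world. Next I'll measure the base yaw, eye, bar and rack from depth.

Run:
```python
from h import *
C=np.array([.6307,-.1269])
z=load('top');s=load('scene')
for nm,zz in(('top',z),('scene',s)):
    W=cloud(zz); H=W[:,:,2]; r=np.hypot(W[:,:,0]-C[0],W[:,:,1]-C[1]); a=np.degrees(np.arctan2(W[:,:,1]-C[1],W[:,:,0]-C[0]))%360
    def rep(n,k): 
        if k.sum()>2: P=W[k]; print(nm,n,k.sum(),P.mean(0).round(4),'rng',P.min(0).round(3),P.max(0).round(3),'ang',np.degrees(np.arctan2(*(P[:,:2].mean(0)-C)[::-1])).round(1))
    rep('reader',(H>.084)&(H<.096)&(r>.15)&(r<.26)&((a>300)|(a<10)))
    rep('eye',(H>.112)&(H<.17)&(r>.12)&(r<.18)&(a>100)&(a<140))
    rep('arm',(H>.09)&(H<.105)&(r>.12)&(r<.24)&(a>100)&(a<140))
    rep('plate',(H>.077)&(H<.09)&(r>.128)&(r<.143)&(a<113)&(a>75))
    for i in range(6): rep('pin%d'%i,(H>.1)&(H<.12)&(r>.115)&(r<.14)&(abs((a-5-60*i+180)%360-180)<8))
    k=(H>.008)&(H<.035)&(W[:,:,1]>-.45)&(W[:,:,1]<-.3)&(W[:,:,0]>.42)&(W[:,:,0]<.66)&(zz['p'].min(2)>70); rep('bar',k)
    if nm=='top':
        (c,sz,an)=cv2.minAreaRect((W[k][:,:2]*1000).astype(np.float32)); print('bar rect',c,sz,an)
    rep('rack',(H>.05)&(H<.09)&(W[:,:,1]>-.37)&(W[:,:,1]<-.1)&(W[:,:,0]<.47)&(W[:,:,0]>.25)&(r>.17))
```

```text
top reader 260 [ 0.8037 -0.2155  0.089 ] rng [ 0.769 -0.257  0.084] [ 0.889 -0.084  0.096] ang -27.1
top eye 69 [ 0.5543 -0.0029  0.1379] rng [ 0.537 -0.028  0.112] [0.574 0.009 0.16 ] ang 121.6
top arm 171 [0.5429 0.0194 0.0984] rng [ 0.519 -0.028  0.09 ] [0.596 0.045 0.105] ang 121.0
top plate 60 [0.6166 0.008  0.0862] rng [ 0.586 -0.007  0.078] [0.639 0.014 0.09 ] ang 96.0
top pin0 21 [ 0.7551 -0.1158  0.1129] rng [ 0.75  -0.121  0.1  ] [ 0.763 -0.11   0.119] ang 5.1
top pin1 20 [ 0.6819 -0.0122  0.112 ] rng [ 0.676 -0.019  0.101] [ 0.688 -0.007  0.118] ang 65.9
top pin2 26 [ 0.5558 -0.0202  0.111 ] rng [ 0.549 -0.028  0.1  ] [ 0.564 -0.005  0.12 ] ang 125.1
top pin3 18 [ 0.5021 -0.1391  0.1137] rng [ 0.495 -0.145  0.101] [ 0.508 -0.134  0.119] ang -174.6
top pin4 21 [ 0.5749 -0.2432  0.1128] rng [ 0.57  -0.249  0.105] [ 0.581 -0.238  0.119] ang -115.6
top pin5 25 [ 0.7024 -0.2316  0.1104] rng [ 0.696 -0.24   0.101] [ 0.71  -0.226  0.118] ang -55.6
top bar 3 [ 0.5416 -0.3458  0.0098] rng [ 0.485 -0.355  0.008] [ 0.581 -0.339  0.012] ang -112.1
bar rect (533.0962524414062, -347.551
[... 648 characters left out ...]
scene pin1 32 [ 0.6894 -0.0137  0.11  ] rng [ 0.68  -0.019  0.1  ] [ 0.696 -0.006  0.118] ang 62.6
scene pin2 36 [ 0.5628 -0.0192  0.1099] rng [ 0.554 -0.031  0.1  ] [ 0.568 -0.003  0.118] ang 122.2
scene pin3 25 [ 0.51   -0.1404  0.1108] rng [ 0.501 -0.145  0.101] [ 0.515 -0.133  0.117] ang -173.6
scene pin4 33 [ 0.5834 -0.2446  0.11  ] rng [ 0.571 -0.251  0.1  ] [ 0.589 -0.237  0.12 ] ang -111.9
scene pin5 37 [ 0.71   -0.2338  0.1103] rng [ 0.701 -0.239  0.1  ] [ 0.716 -0.227  0.116] ang -53.4
scene bar 70 [ 0.5438 -0.3867  0.0201] rng [ 0.435 -0.446  0.017] [ 0.659 -0.381  0.024] ang -108.5
scene rack 1247 [ 0.3049 -0.2788  0.0608] rng [ 0.25 -0.37  0.05] [ 0.368 -0.162  0.084] ang -155.0
```

Run:
```python
from h import *
z=load('top')
p=z['p'][150:235,418:472].max(2); print(p.max(), np.percentile(p,[10,50,90]))
m=np.zeros((400,640),np.uint8); m[158:226,424:466]=z['p'][158:226,424:466].max(2)>75
n,l,st,c=cv2.connectedComponentsWithStats(m)
for i in range(1,n):
    if st[i,4]>20:
        v,u=np.where(l==i); P=np.array([plane(z,a,b,.018)[:2] for a,b in zip(u,v)])
        print(st[i],P.min(0),P.max(0),cv2.minAreaRect((P*1000).astype(np.float32)), cv2.fitLine((P*1000).astype(np.float32),cv2.DIST_L2,0,.01,.01).ravel())
        for x0 in np.arange(.42,.7,.02):
            k=abs(P[:,0]-x0)<.01
            if k.any(): print(x0.round(2),k.sum(),P[k][:,1].mean().round(4))
c=calibration('wrist'); print(c['R'].round(3), c['t'])
```

```text
147 [ 20.  31. 138.]
[446 163   8  36 111] [ 0.52412688 -0.4732039 ] [ 0.63269839 -0.45470062] ((578.0435180664062, -461.83892822265625), (109.52882385253906, 12.163043975830078), 5.566431045532227) [ 9.9755996e-01  6.9814794e-02  5.7577130e+02 -4.6231830e+02]
0.52 9 -0.4665
0.54 21 -0.4645
0.56 19 -0.4633
0.58 22 -0.4624
0.6 18 -0.4602
0.62 21 -0.4594
0.64 1 -0.4581
[448 200   9  24 158] [ 0.44762341 -0.4807369 ] [ 0.51797556 -0.45756482] ((482.6546936035156, -469.9498596191406), (71.35498809814453, 20.331825256347656), 4.293947696685791) [ 9.9784613e-01  6.5597773e-02  4.8229590e+02 -4.7003015e+02]
0.44 6 -0.4724
0.46 48 -0.4714
0.48 39 -0.47
0.5 47 -0.469
0.52 18 -0.4682
[[-0.364  0.931  0.002]
 [ 0.901  0.351  0.256]
 [ 0.238  0.095 -0.967]] [ 0.62419164 -0.02964642  0.38930916]
```

>>> {"method": "apply_moves", "body": {"series": [[-4,0.2,0,0,0,0,100],[-4,0.2,0,0,0,0,100],[-4,0.2,0,0,0,0,100],[-4,0.2,0,0,0,0,100],[-4,0.1,0,0,0,0,100],[-4,0.1,0,0,0,0,100],[-4,0.1,0,0,0,0,100]]}}

```text
time_s: 0.68
position: [0.4858, -0.4685, 0.2221]
eef_rot: [-0.185, 0.983, 0.0, -0.0]
contact_force: [0.8, -0.4, -0.8]
grip_width: 1.001
```

>>> {"method": "apply_moves", "body": {"series": [[0,0,0,0,0,-7.1,100],[0,0,0,0,0,-7.1,100],[0,0,0,0,0,-7.1,100],[0,0,0,0,0,-7.1,100],[0,0,0,0,0,-7.1,100],[0,0,0,0,0,-7.1,100],[0,0,0,0,0,-7.1,100],[0,0,0,0,0,-7.1,100]]}}

```text
time_s: 1.35
position: [0.4842, -0.4695, 0.2218]
eef_rot: [-0.633, 0.774, 0.001, -0.0]
contact_force: [-0.2, -0.3, -0.2]
grip_width: 1.002
```

>>> {"method": "apply_moves", "body": {"series": [[0,0,0,0,0,-7.1,100],[0,0,0,0,0,-7.1,100],[0,0,0,0,0,-7.1,100],[0,0,0,0,0,-7.1,100],[0,0,0,0,0,-7.1,100],[0,0,0,0,0,-7.1,100],[0,0,0,0,0,-7.1,100],[0,0,0,0,0,-7.1,100]]}}

```text
time_s: 2.02
position: [0.4842, -0.4696, 0.2218]
eef_rot: [0.925, -0.38, -0.001, -0.0]
contact_force: [0.8, -0.2, 0.5]
grip_width: 0.997
```

>>> {"method": "apply_moves", "body": {"series": [[0,0,0,0,0,-7.1,100],[0,0,0,0,0,-7.1,100],[0,0,0,0,0,-7.1,100],[0,0,0,0,0,-7.1,100],[0,0,0,0,0,-7.1,100],[0,0,0,0,0,-7.1,100],[0,0,0,0,0,-6.8,100]]}}

```text
time_s: 2.6
position: [0.4842, -0.4696, 0.2218]
eef_rot: [0.999, 0.041, -0.001, -0.001]
contact_force: [0.4, 0.4, -0.6]
grip_width: 1.002
```

```bash
cat >> h.py <<'E'
def pose():
    s=observe(); R=Rn.from_quat(s['eef_rot']).as_matrix(); return np.array(s['position']),R,s
def rel(tgt,yaw=None):
    """tool-frame cm shift to world tgt, and rz deg to bring tool x to world yaw (tool kept down)"""
    p,R,s=pose(); d=R.T@(np.array(tgt)-p)*100; y=np.degrees(np.arctan2(R[1,0],R[0,0]))
    print('t=%.1f pos'%s['time_s'],p.round(4),'yaw %.1f'%y,'tilt',np.degrees(np.arccos(-R[2,2])).round(2),'j',np.degrees(s['joint_pos']).round(0),'grip %.3f'%s['grip_width'],'F',s['contact_force'].round(1),'T',s['torque'].round(2))
    print('shift cm',d.round(2), '' if yaw is None else 'rz %.1f'%(-((yaw-y+180)%360-180)))
E
python3 - <<'E'
from h import *
rel([.483,-.470,.10],4.3)
p,d=save('wrist','c_wrist.png')
E
```

```text
t=2.6 pos [ 0.4842 -0.4696  0.2218] yaw 4.7 tilt 0.08 j [-30.  27.   8.  -0. -71. 125.] grip 1.002 F [ 0.4  0.4 -0.6] T [-0.06  0.16  0.02]
shift cm [-0.11  0.05 12.18] rz 0.4
```

View pics/c_wrist.png

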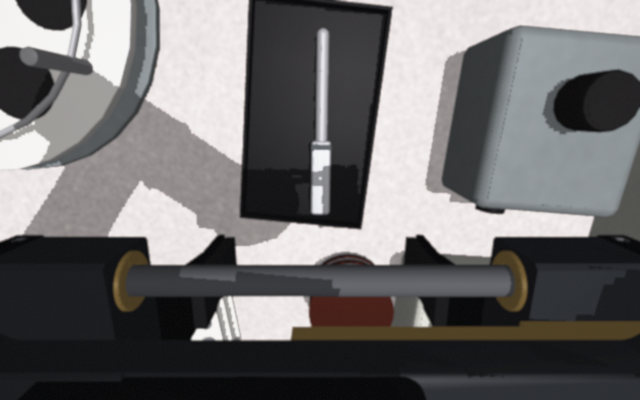

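The wrist view shows the grip from about (320,213) to (320,143) and the rod tip at (322,30). I'll work out the metric positions.

Run:
```python
from h import *
z=load('wrist'); p=z['p']
m=np.zeros((400,640),np.uint8); m[20:218,295:345]=p[20:218,295:345].max(2)>100
n,l,st,c=cv2.connectedComponentsWithStats(m)
for i in range(1,n):
    if st[i,4]>100: print(st[i])
for v in (30,60,90,120,138,145,150,170,190,205,210,213):
    u=np.where(m[v])[0]
    h=.026 if v>143 else .021
    if len(u): print(v,u.min(),u.max(),plane(z,(u.min()+u.max()+1)/2,v+.5,h).round(4))
W=cloud(z); print(W[190,320],W[100,322],W[190,270], W[190,232])
P=[plane(z,u,v,.02)[:2].round(4) for u,v in ((249,3),(391,9),(241,216),(360,228))]; print(P,np.mean(P,0))
print(proj(z,[.4842,-.4696,.026]))
```

```text
[ 311   28   20  187 2654]
30 319 327 [ 0.6313 -0.4608  0.021 ]
60 317 328 [ 0.6042 -0.4627  0.021 ]
90 317 327 [ 0.5758 -0.4647  0.021 ]
120 316 327 [ 0.5462 -0.4668  0.021 ]
138 316 326 [ 0.5278 -0.4679  0.021 ]
145 312 330 [ 0.5209 -0.4684  0.026 ]
150 312 330 [ 0.5157 -0.4689  0.026 ]
170 311 329 [ 0.4945 -0.4697  0.026 ]
190 311 328 [ 0.4727 -0.471   0.026 ]
205 311 328 [ 0.4559 -0.4724  0.026 ]
210 311 328 [ 0.4502 -0.4729  0.026 ]
213 312 326 [ 0.4468 -0.4727  0.026 ]
[ 0.47301772 -0.470978    0.02489899] [ 0.56658605 -0.46502184  0.01969828] [ 0.46310069 -0.41386095  0.00259132] [ 0.45858243 -0.36935779 -0.00051122]
[array([ 0.6494, -0.3874]), array([ 0.6559, -0.524 ]), array([ 0.4345, -0.3851]), array([ 0.4318, -0.5201])] [ 0.5429  -0.45415]
[319.61032977 179.99488905]
```

>>> {"method": "apply_moves", "body": {"series": [[0.5,0,4,0,0,1,45],[0,0,4,0,0,0,45],[0,0,4,0,0,0,45],[0,0,4,0,0,0,45],[0,0,3,0,0,0,45],[0,0,1.5,0,0,0,45],[0,0,0.6,0,0,0,45],[0,0,0,0,0,0,45]]}}

```text
time_s: 3.32
position: [0.4884, -0.4688, 0.0094]
eef_rot: [1.0, 0.029, -0.002, -0.001]
contact_force: [0.5, -0.0, 0.1]
grip_width: 0.496
```

```bash
python3 -c "
from h import *
rel([.489,-.470,.008],3.7)"
```

```text
t=3.3 pos [ 0.4884 -0.4688  0.0094] yaw 3.3 tilt 0.24 j [-30.  38.  -5.  -0. -47. 123.] grip 0.496 F [ 0.5 -0.   0.1] T [-0.1   0.16 -0.01]
shift cm [0.06 0.13 0.14] rz -0.4
```

>>> {"method": "apply_moves", "body": {"series": [[0,0.1,0.15,0,0,0,45],[0,0,0,0,0,0,0],[0,0,0,0,0,0,0],[0,0,0,0,0,0,0],[0,0,0,0,0,0,0],[0,0,0,0,0,0,0]]}}

```text
time_s: 3.82
position: [0.4898, -0.4706, 0.0112]
eef_rot: [1.0, 0.029, 0.001, 0.0]
contact_force: [0.4, 1.5, 3.9]
grip_width: 0.229
```

>>> {"method": "apply_moves", "body": {"series": [[0,0,-1,0,0,0,0],[0,0,-3,0,0,0,0],[0,0,-4,0,0,0,0],[0,0,-4,0,0,0,0],[0,0,-4,0,0,0,0],[0,0,-4,0,0,0,0],[0,0,0,0,0,0,0]]}}

```text
time_s: 4.4
position: [0.4925, -0.4737, 0.2216]
eef_rot: [1.0, 0.03, 0.007, 0.007]
contact_force: [0.7, -1.6, 0.3]
grip_width: 0.223
```

Run:
```python
from h import *
rel([.55,.12,.25],-90)
p,d=save('wrist','d_wrist.png')
z=load('wrist'); 
P,R,s=pose(); W=(cloud(z)-P)@R  # tool frame
for v in (20,40,80,120,160,200): 
    k=(abs(W[v,:,1])<.03)&(W[v,:,2]>-.03)&(W[v,:,2]<.01)
    if k.sum()>2: print(v,np.where(k)[0][[0,-1]],W[v][k].mean(0).round(4))
```

```text
t=4.4 pos [ 0.4925 -0.4737  0.2216] yaw 3.4 tilt 1.09 j [-30.  27.   9.   0. -70. 124.] grip 0.223 F [ 0.7 -1.6  0.3] T [-0.3  -0.06  0.  ]
shift cm [  9.32 -58.88  -3.51] rz 93.4
20 [304 331] [ 0.1062 -0.0003 -0.0071]
40 [304 331] [ 0.0987 -0.0003 -0.007 ]
80 [305 331] [ 0.0829 -0.0002 -0.007 ]
120 [306 331] [ 0.0662  0.     -0.0073]
160 [306 331] [ 0.0485 -0.0001 -0.0071]
200 [297 341] [ 0.0313  0.0002 -0.0138]
```

View pics/d_wrist.png

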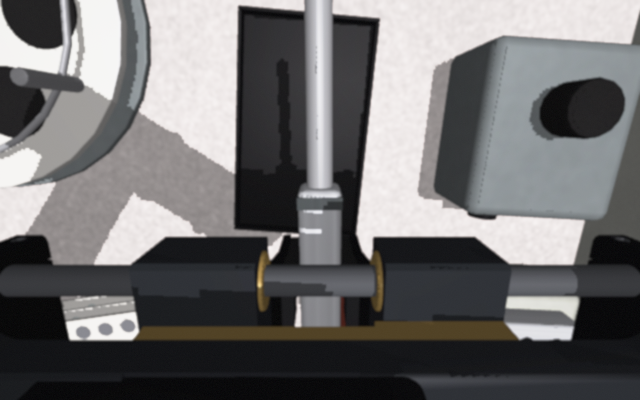

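The bar is held level in the gripper: rod axis about 1–2 mm behind the TCP, grip centre about 5 mm back along x. Now I'll carry it to the outer side of the eye.

>>> {"method": "apply_moves", "body": {"series": [[0.6,-3.9,0,0,0,0,0],[0.6,-3.9,0,0,0,0,0],[0.6,-3.9,0,0,0,0,0],[0.6,-3.9,0,0,0,0,0],[0.6,-3.9,0,0,0,0,0],[0.6,-3.9,0,0,0,0,0],[0.6,-3.9,0,0,0,0,0],[0.6,-3.9,0,0,0,0,0]]}}

```text
time_s: 5.12
position: [0.5176, -0.1541, 0.2087]
eef_rot: [1.0, 0.029, -0.002, -0.0]
contact_force: [0.4, 0.9, -1.5]
grip_width: 0.228
```

>>> {"method": "apply_moves", "body": {"series": [[0.6,-3.9,0,0,0,0,0],[0.6,-3.9,0,0,0,0,0],[0.6,-3.9,0,0,0,0,0],[0.6,-3.9,0,0,0,0,0],[0.6,-3.9,0,0,0,0,0],[0.6,-3.9,0,0,0,0,0],[0.6,-3.9,0,0,0,0,0],[0.6,-3.9,0,0,0,0,0]]}}

```text
time_s: 5.78
position: [0.5473, 0.1597, 0.2087]
eef_rot: [1.0, 0.029, -0.002, 0.0]
contact_force: [1.1, -0.7, -1.9]
grip_width: 0.231
```

>>> {"method": "apply_moves", "body": {"series": [[0.6,-3.9,0,0,0,0,0],[0,0,0,0,0,7.15,0],[0,0,0,0,0,7.15,0],[0,0,0,0,0,7.15,0],[0,0,0,0,0,7.15,0],[0,0,0,0,0,7.15,0],[0,0,0,0,0,7.15,0],[0,0,0,0,0,7.15,0]]}}

```text
time_s: 6.45
position: [0.5512, 0.1969, 0.2084]
eef_rot: [0.917, -0.399, -0.001, 0.001]
contact_force: [-0.4, -0.1, -2.0]
grip_width: 0.227
```

>>> {"method": "apply_moves", "body": {"series": [[0,0,0,0,0,7.15,0],[0,0,0,0,0,7.15,0],[0,0,0,0,0,7.15,0],[0,0,0,0,0,7.15,0],[0,0,0,0,0,7.15,0],[0,0,0,0,0,7.15,0],[0,0,0,0,0,0,0],[0,0,0,0,0,0,0]]}}

```text
time_s: 7.12
position: [0.5517, 0.197, 0.2089]
eef_rot: [0.711, -0.704, -0.0, 0.001]
contact_force: [-0.3, 0.2, -2.5]
grip_width: 0.226
```

Run:
```python
from h import *
rel([.556,.20,.137],-90)
p,d=save('wrist','e_wrist.png')
z=load('wrist'); W=cloud(z); r=np.hypot(W[:,:,0]-.556,W[:,:,1]-.002)
k=(r<.04)&(W[:,:,2]>.112)&(W[:,:,2]<.17); v,u=np.where(k); print(k.sum(),u.min(),u.max(),v.min(),v.max())
P=W[k]; print(P.mean(0),P.min(0),P.max(0))
for lo in np.arange(.112,.165,.006):
    q=P[(P[:,2]>=lo)&(P[:,2]<lo+.006)]
    if len(q)>3: print(lo.round(3),len(q),q.min(0).round(4),q.max(0).round(4))
t=P[P[:,2]>.13][:,:2]; print('line',cv2.fitLine((t*1000).astype(np.float32),cv2.DIST_L2,0,.01,.01).ravel())
```

```text
t=7.1 pos [0.5517 0.197  0.2089] yaw -89.4 tilt 0.14 j [ 35.  19.  -6.  -0. -65. -35.] grip 0.226 F [-0.3  0.2 -2.5] T [ 0.05  0.06 -0.01]
shift cm [-0.3  -0.45  7.19] rz 0.6Traceback (most recent call last):
  File "<stdin>", line 5, in <module>
    return umr_minimum(a, axis, None, out, keepdims, initial, where)
ValueError: zero-size array to reduction operation minimum which has no identity
```

View pics/e_wrist.png

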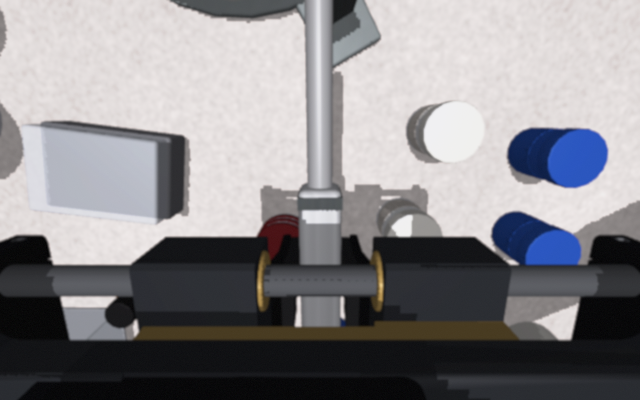

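The rod hides the eye from here, so I'll shift sideways and up for a clear look.

>>> {"method": "apply_moves", "body": {"series": [[2,-1.5,-1.5,0,0,0,0],[2,-1.5,-1.5,0,0,0,0],[2,-1.5,-1.5,0,0,0,0],[2,-1.5,-0.5,0,0,0,0],[0,0,0,0,0,0,0],[0,0,0,0,0,0,0]]}}

```text
time_s: 7.67
position: [0.6132, 0.1169, 0.2595]
eef_rot: [0.709, -0.705, -0.0, 0.0]
contact_force: [0.4, -0.4, -2.2]
grip_width: 0.223
```

Run:
```python
from h import *
rel([.556,.20,.137],-90)
p,d=save('wrist','f_wrist.png')
z=load('wrist'); W=cloud(z); r=np.hypot(W[:,:,0]-.556,W[:,:,1]-.002)
k=(r<.045)&(W[:,:,2]>.105)&(W[:,:,2]<.17); v,u=np.where(k); print(k.sum(),proj(z,[.556,.002,.135]))
if k.sum():
  print(u.min(),u.max(),v.min(),v.max())
  P=W[k]; print(P.mean(0),P.min(0),P.max(0))
  for lo in np.arange(.105,.165,.006):
    q=P[(P[:,2]>=lo)&(P[:,2]<lo+.006)]
    if len(q)>3: print(lo.round(3),len(q),q.min(0).round(4),q.max(0).round(4))
  t=P[P[:,2]>.13][:,:2]; print('line',cv2.fitLine((t*1000).astype(np.float32),cv2.DIST_L2,0,.01,.01).ravel())
```

```text
t=7.7 pos [0.6132 0.1169 0.2595] yaw -89.6 tilt 0.05 j [ 26.  21.   4.  -0. -73. -25.] grip 0.223 F [ 0.4 -0.4 -2.2] T [0.11 0.18 0.  ]
shift cm [-8.35  5.65 12.26] rz 0.4
1225 [390.94156739  55.70684099]
367 418 17 74
[ 0.55670759 -0.00360884  0.13342654] [ 0.53615843 -0.03166292  0.105103  ] [0.57508993 0.01225049 0.15469183]
0.105 53 [ 0.5446 -0.0317  0.1051] [0.5663 0.0123 0.111 ]
0.111 333 [ 0.5472 -0.0306  0.1111] [0.5632 0.0091 0.1169]
0.117 87 [0.5432 0.0008 0.1175] [0.5635 0.0047 0.123 ]
0.123 75 [0.5401 0.0012 0.123 ] [0.5693 0.0047 0.1289]
0.129 30 [ 0.5388 -0.0015  0.1291] [0.5748 0.0047 0.1349]
0.135 54 [ 0.5362 -0.0029  0.1354] [0.5751 0.0049 0.1408]
0.141 135 [ 0.5376 -0.0038  0.1411] [0.5735 0.005  0.147 ]
0.147 409 [ 0.5399 -0.0047  0.147 ] [0.5705 0.0046 0.153 ]
0.153 49 [ 0.5497 -0.0025  0.153 ] [0.5613 0.0031 0.1547]
line [9.9997729e-01 6.7426180e-03 5.5755164e+02 8.6601484e-01]
```

View pics/f_wrist.png

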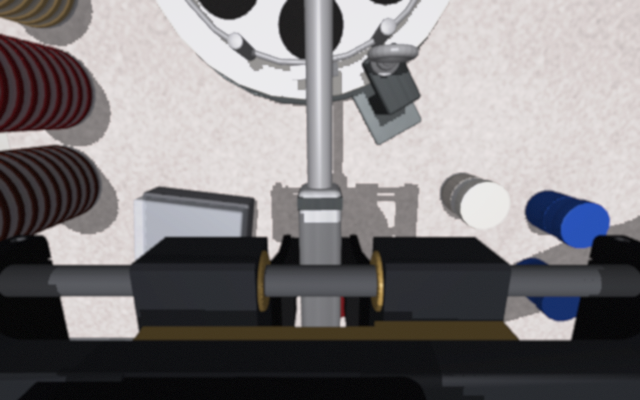

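The eye is clear at (391,55). Its centre is about (0.556, 0.0005, 0.135) and the hole runs along world y (90.4°). I'll line up in front of it, then insert.

>>> {"method": "apply_moves", "body": {"series": [[-3.5,2.9,0,0,0,0,0],[-3.5,2.8,2,0,0,0,0],[0,0,4,0,0,0,0],[0,0,4,0,0,0,0],[0,0,2.6,0,0,0,0],[0,0,0,0,0,0,0],[0,0,0,0,0,0,0]]}}

```text
time_s: 8.3
position: [0.5611, 0.1794, 0.136]
eef_rot: [0.71, -0.704, -0.0, 0.002]
contact_force: [0.2, 0.0, -1.4]
grip_width: 0.221
```

Run:
```python
from h import *
rel([.5557,.187,.133],-89.6)
p,d=save('scene','g.png')
z=load('scene'); P,R,s=pose(); W=cloud(z); T=(W-P)@R
k=(T[:,:,0]>.05)&(T[:,:,0]<.14)&(abs(T[:,:,1])<.02)&(abs(T[:,:,2])<.03); print('rod pts',k.sum(),W[k].mean(0).round(4),W[k].max(0).round(4))
q=proj(z,[.556,.05,.13]); x,y=int(q[0]),int(q[1]); print(q)
cv2.imwrite('pics/g.png',cv2.resize(p[y-45:y+45,x-65:x+65,::-1],None,fx=5,fy=5,interpolation=cv2.INTER_CUBIC))
```

```text
t=8.3 pos [0.5611 0.1794 0.136 ] yaw -89.5 tilt 0.22 j [ 33.  23. -11.   0. -56. -33.] grip 0.221 F [ 0.2  0.  -1.4] T [ 0.05 -0.06  0.03]
shift cm [-0.76  0.53  0.3 ] rz 0.1
rod pts 88 [0.5677 0.0842 0.1434] [0.5751 0.1296 0.1486]
[347.76088326 180.28493514]
```

View pics/g.png

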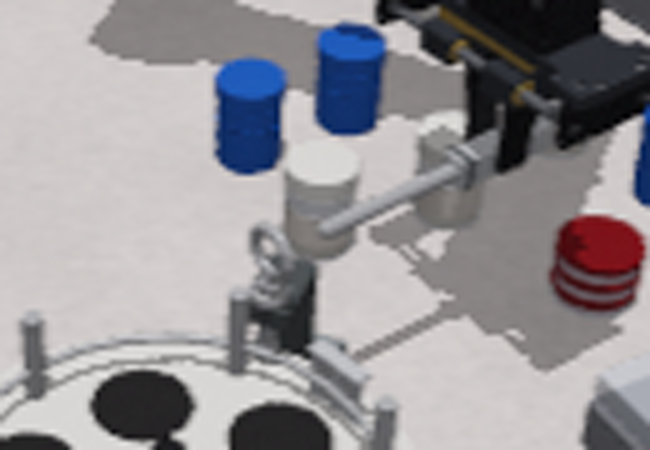

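>>> {"method": "apply_moves", "body": {"series": [[0,0.53,0.25,0,0,0,0],[0,0,0,0,0,0,0],[1,0,0,0,0,0,0],[1,0,0,0,0,0,0],[1,0,0,0,0,0,0],[1,0,0,0,0,0,0]]}}

```text
time_s: 8.85
position: [0.5573, 0.1378, 0.1351]
eef_rot: [0.709, -0.705, 0.0, -0.0]
contact_force: [-0.2, 1.0, -2.7]
grip_width: 0.23
```

```bash
python3 -c "
from h import *
rel([.5557,.1105,.1335],-89.6)"
```

```text
t=8.8 pos [0.5573 0.1378 0.1351] yaw -89.6 tilt 0.04 j [ 30.  22. -14.   0. -55. -30.] grip 0.230 F [-0.2  1.  -2.7] T [0.02 0.12 0.  ]
shift cm [2.73 0.17 0.16] rz -0.0
```

>>> {"method": "apply_moves", "body": {"series": [[0.7,0.1,0.1,0,0,0,0],[0.7,0,0,0,0,0,0],[0.7,0,0,0,0,0,0],[0.6,0,0,0,0,0,0],[0,0,0,0,0,0,0]]}}

```text
time_s: 9.27
position: [0.5563, 0.1111, 0.1335]
eef_rot: [0.709, -0.705, -0.0, 0.0]
contact_force: [0.3, -0.2, -2.2]
grip_width: 0.232
```

Run:
```python
from h import *
rel([.5557,.1105,.1335],-89.6)
p,d=save('scene','h.png')
z=load('scene')
q=proj(z,[.556,.03,.13]); x,y=int(q[0]),int(q[1])
cv2.imwrite('pics/h.png',cv2.resize(p[y-35:y+35,x-50:x+50,::-1],None,fx=6,fy=6,interpolation=cv2.INTER_CUBIC))
```

```text
t=9.3 pos [0.5563 0.1111 0.1335] yaw -89.7 tilt 0.03 j [ 28.  21. -15.   0. -54. -27.] grip 0.232 F [ 0.3 -0.2 -2.2] T [ 0.09  0.15 -0.02]
shift cm [0.06 0.06 0.  ] rz -0.1
```

View pics/h.png

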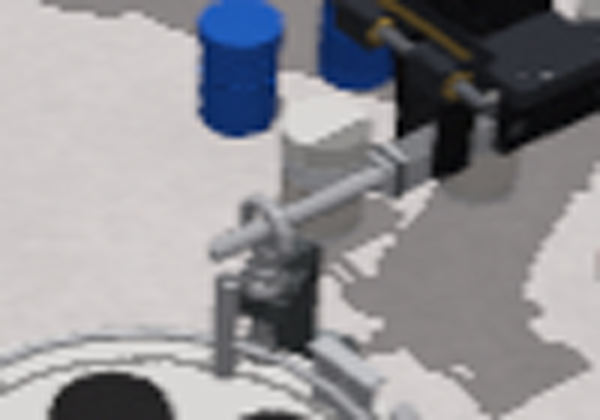

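The rod is through the eye, with its tip beyond the loop at (225,245) in the crop. Now I'll swing it anticlockwise about the eye.

>>> {"method": "apply_moves", "body": {"series": [[0.07,1.24,0,0,0,-6.5,0],[0.07,1.24,0,0,0,-6.5,0],[0.07,1.24,0,0,0,-6.5,0],[0.07,1.24,0,0,0,-6.5,0],[0.07,1.24,0,0,0,-6.5,0],[0.07,1.24,0,0,0,-6.5,0],[0.07,1.24,0,0,0,-6.5,0],[0.07,1.24,0,0,0,-6.5,0]]}}

```text
time_s: 9.98
position: [0.4687, 0.0689, 0.1332]
eef_rot: [0.947, -0.32, -0.001, 0.001]
contact_force: [-1.8, -2.3, -2.3]
grip_width: 0.221
```

```bash
cat >> h.py <<'E'
def eye():
    P,R,s=pose(); p,d=read_camera('wrist'); np.savez('last_wrist.npz',p=p,d=d,**{k:np.array(v) for k,v in calibration('wrist').items()})
    W=cloud(load('wrist')); r=np.hypot(W[:,:,0]-.5557,W[:,:,1]-.0005)
    k=(r<.024)&(W[:,:,2]>.1455)&(W[:,:,2]<.165); Q=W[k]
    if len(Q)<20: print('few',len(Q)); return
    l=cv2.fitLine((Q[:,:2]*1000).astype(np.float32),cv2.DIST_L2,0,.01,.01).ravel(); a=np.degrees(np.arctan2(l[1],l[0]))
    print('eye n',len(Q),'plane ang',a.round(1),'mod180; hole',round((a+90)%180,1),'ctr',l[2:].round(1),'zmax',Q[:,2].max().round(4))
def circ(c,r,yaw):
    a=np.radians(yaw); return [c[0]-r*np.cos(a),c[1]-r*np.sin(a)]
E
python3 -c "
from h import *
a=-89.7+52
rel(circ([.5557,.0005],.11,a)+[.1335],a); eye()"
```

```text
t=10.0 pos [0.4687 0.0689 0.1332] yaw -37.3 tilt 0.17 j [ 28.  13. -27.  -0. -50.  25.] grip 0.221 F [-1.8 -2.3 -2.3] T [-0.65  0.49 -0.43]
shift cm [ 0.07  0.09 -0.03] rz 0.4
eye n 1059 plane ang 16.2 mod180; hole 106.2 ctr [547.6  -0.9] zmax 0.155
```

>>> {"method": "apply_moves", "body": {"series": [[0.07,1.24,0,0,0,-6.5,0],[0.07,1.24,0,0,0,-6.5,0],[0.07,1.24,0,0,0,-6.5,0],[0.07,1.24,0,0,0,-6.5,0],[0.07,1.24,0,0,0,-6.5,0],[0.07,1.24,0,0,0,-6.5,0],[0.07,1.24,0,0,0,-6.5,0],[0.07,1.24,0,0,0,-6.5,0]]}}

```text
time_s: 10.7
position: [0.4491, -0.0259, 0.1334]
eef_rot: [0.992, 0.127, -0.002, 0.001]
contact_force: [-2.1, -4.7, -1.1]
grip_width: 0.225
```

```bash
python3 -c "
from h import *
a=-89.7+104
rel(circ([.5557,.0005],.11,a)+[.1335],a); eye()"
```

```text
t=10.7 pos [ 0.4491 -0.0259  0.1334] yaw 14.6 tilt 0.25 j [ 18.  11. -30.   0. -49.  87.] grip 0.225 F [-2.1 -4.7 -1.1] T [-1.37  0.78 -0.56]
shift cm [-0.02  0.07 -0.01] rz 0.3
eye n 1163 plane ang 65.3 mod180; hole 155.3 ctr [551.3  -6.3] zmax 0.1561
```

>>> {"method": "apply_moves", "body": {"series": [[0.04,0.96,0,0,0,-5,0],[0,0,0,0,0,0,0]]}}

```text
time_s: 10.92
position: [0.4527, -0.0353, 0.1333]
eef_rot: [0.986, 0.168, -0.002, 0.001]
contact_force: [-2.4, -2.7, -2.4]
grip_width: 0.226
```

>>> {"method": "apply_moves", "body": {"series": [[0.07,-1.24,0,0,0,6.5,0],[0.07,-1.24,0,0,0,6.5,0],[0.07,-1.24,0,0,0,6.5,0],[0.07,-1.24,0,0,0,6.5,0],[0.07,-1.24,0,0,0,6.5,0],[0.07,-1.24,0,0,0,6.5,0],[0,0,0,0,0,0,0]]}}

```text
time_s: 11.5
position: [0.4552, 0.0414, 0.1339]
eef_rot: [0.985, -0.171, 0.001, -0.0]
contact_force: [0.6, -0.8, -1.4]
grip_width: 0.228
```

```bash
python3 -c "
from h import *
a=-19.7
rel(circ([.5557,.0005],.11,a)+[.1335],a); eye()"
```

```text
t=11.5 pos [0.4552 0.0414 0.1339] yaw -19.7 tilt 0.1 j [ 26.  11. -30.   0. -49.  45.] grip 0.228 F [ 0.6 -0.8 -1.4] T [-0.5   0.1  -0.17]
shift cm [-0.16  0.46  0.04] rz 0.0
eye n 1668 plane ang 64.5 mod180; hole 154.5 ctr [553.4  -1. ] zmax 0.1561
```

>>> {"method": "apply_moves", "body": {"series": [[0,0.45,0,0,0,0,0],[-1.5,0,0,0,0,0,0],[-1.5,0,0,0,0,0,0],[-2,0,0,0,0,0,0],[-2.5,0,0,0,0,0,0],[0,0,-4,0,0,0,0],[0,0,-4,0,0,0,0],[0,0,-2,0,0,0,0]]}}

```text
time_s: 12.22
position: [0.3829, 0.0601, 0.2378]
eef_rot: [0.986, -0.169, 0.003, -0.002]
contact_force: [1.2, 0.5, -1.9]
grip_width: 0.225
```

>>> {"method": "apply_moves", "body": {"series": [[2,-2.5,0,0,0,0,0],[2,-2.5,0,0,0,0,0],[2,0,0,0,0,0,0],[0,0,0,0,0,0,0],[0,0,0,0,0,0,0]]}}

```text
time_s: 12.63
position: [0.4549, 0.0864, 0.2328]
eef_rot: [0.985, -0.171, -0.001, 0.0]
contact_force: [-0.2, 0.3, -3.1]
grip_width: 0.218
```

Run:
```python
from h import *
a=-19.7
rel(circ([.5557,.0005],.11,a)+[.1335],a); eye()
z=load('wrist'); print(proj(z,[.5557,.0005,.135]))
p,d=save('top','i.png'); z=load('top')
hs=p.max(2)<45; m=hs.astype(np.uint8); m[:100]=0;m[225:]=0;m[:,:280]=0;m[:,385:]=0
n,l,st,c=cv2.connectedComponentsWithStats(m)
for i in range(1,n):
    if 250<st[i,4]<400: P=plane(z,*c[i],.05)[:2]-[.6307,-.1269]; print(P.round(3),np.degrees(np.arctan2(P[1],P[0])).round(1))
```

```text
t=12.6 pos [0.4549 0.0864 0.2328] yaw -19.6 tilt 0.12 j [ 31.   6. -20.  -0. -64.  39.] grip 0.218 F [-0.2  0.3 -3.1] T [-0.13  0.25  0.03]
shift cm [1.4  4.68 9.94] rz 0.1
eye n 713 plane ang 60.2 mod180; hole 150.2 ctr [555.   1.] zmax 0.1562
[384.95908252  32.00313808]
[0.078 0.045] 29.8
[ 0.078 -0.045] -30.0
[0.001 0.09 ] 89.7
[ 0.   -0.09] -90.0
[-0.078  0.045] 149.8
[-0.078 -0.045] -150.0
```

The turntable has snapped into a stop, with bay 1 at 90°. The screw reads only about 60°, so it probably got dragged back on withdrawal. I'll re-insert and back it off further.

>>> {"method": "apply_moves", "body": {"series": [[-3.85,1.73,0,0,0,0,0],[0,0,3,0,0,5.2,0],[0,0,3.5,0,0,5.2,0],[0,0,3.4,0,0,0,0],[0,0,0,0,0,0,0],[0,0,0,0,0,0,0]]}}

```text
time_s: 13.23
position: [0.4123, 0.0831, 0.1343]
eef_rot: [0.966, -0.258, -0.001, 0.001]
contact_force: [0.6, 1.1, -2.0]
grip_width: 0.223
```

```bash
python3 -c "
from h import *
rel(circ([.5557,.0005],.165,-30)+[.1345],-30)"
```

```text
t=13.2 pos [0.4123 0.0831 0.1343] yaw -29.9 tilt 0.2 j [ 34.   8. -34.   0. -49.  26.] grip 0.223 F [ 0.6  1.1 -2. ] T [-0.    0.06  0.03]
shift cm [ 0.05 -0.02 -0.02] rz 0.1
```

>>> {"method": "apply_moves", "body": {"series": [[1,0,0,0,0,0,0],[1,0,0,0,0,0,0],[1,0,0,0,0,0,0],[1,0,0,0,0,0,0],[1,0,0,0,0,0,0],[0.55,0,0,0,0,0,0],[0,0,0,0,0,0,0]]}}

```text
time_s: 13.82
position: [0.463, 0.0556, 0.1346]
eef_rot: [0.966, -0.26, 0.0, -0.0]
contact_force: [-0.4, 0.2, -1.7]
grip_width: 0.224
```

```bash
python3 -c "
from h import *
rel(circ([.5557,.0005],.11,-30)+[.1345],-30); eye()"
```

```text
t=13.8 pos [0.463  0.0556 0.1346] yaw -30.1 tilt 0.04 j [ 27.  12. -28.   0. -50.  33.] grip 0.224 F [-0.4  0.2 -1.7] T [-0.    0.18 -0.01]
shift cm [-0.22  0.14  0.01] rz -0.1
eye n 1883 plane ang 60.7 mod180; hole 150.7 ctr [5.54e+02 5.00e-01] zmax 0.1565
```

>>> {"method": "apply_moves", "body": {"series": [[0.08,1.33,0,0,0,-7,0],[0.08,1.33,0,0,0,-7,0],[0.08,1.33,0,0,0,-7,0],[0.08,1.33,0,0,0,-7,0],[0.08,1.33,0,0,0,-7,0],[0.08,1.33,0,0,0,-7,0],[0.08,1.33,0,0,0,-7,0],[0.08,1.33,0,0,0,-7,0]]}}

```text
time_s: 14.53
position: [0.4577, -0.0471, 0.1348]
eef_rot: [0.974, 0.227, 0.0, 0.0]
contact_force: [1.3, -3.0, -3.6]
grip_width: 0.227
```

>>> {"method": "apply_moves", "body": {"series": [[0,0,0,0,0,0,0],[0,0,0,0,0,0,0]]}}

```text
time_s: 14.7
position: [0.4577, -0.0468, 0.1345]
eef_rot: [0.975, 0.224, -0.0, 0.0]
contact_force: [0.1, -2.0, -2.0]
grip_width: 0.224
```

```bash
python3 -c "
from h import *
rel(circ([.5557,.0005],.109,26)+[.1345],26); eye()"
```

```text
t=14.7 pos [ 0.4577 -0.0468  0.1345] yaw 25.9 tilt 0.02 j [ 14.  11. -29.   0. -50. 101.] grip 0.224 F [ 0.1 -2.  -2. ] T [-0.88 -0.08 -0.38]
shift cm [-0.02  0.04  0.  ] rz -0.1
eye n 1278 plane ang 77.5 mod180; hole 167.5 ctr [552.6  -5.3] zmax 0.1566
```

>>> {"method": "apply_moves", "body": {"series": [[0.08,-1.33,0,0,0,7,0],[0.08,-1.33,0,0,0,7,0],[0.08,-1.33,0,0,0,7,0],[0.08,-1.33,0,0,0,7,0],[0,0,0,0,0,0,0],[0,0,0,0,0,0,0]]}}

```text
time_s: 15.25
position: [0.4465, 0.0063, 0.1346]
eef_rot: [1.0, -0.015, -0.0, -0.0]
contact_force: [-0.4, -0.3, -2.7]
grip_width: 0.229
```

```bash
python3 -c "
from h import *
rel(circ([.5557,.0005],.109,-2)+[.1345],-2); eye()"
```

```text
t=15.2 pos [0.4465 0.0063 0.1346] yaw -1.7 tilt 0.01 j [ 22.  10. -31.  -0. -49.  67.] grip 0.229 F [-0.4 -0.3 -2.7] T [-0.09  0.17 -0.  ]
shift cm [0.03 0.2  0.01] rz 0.3
eye n 1448 plane ang 76.2 mod180; hole 166.2 ctr [553.   -3.4] zmax 0.1562
```

>>> {"method": "apply_moves", "body": {"series": [[-1.5,0.2,0,0,0,0,0],[-1.5,0,0,0,0,0,0],[-1.5,0,0,0,0,0,0],[-1.5,0,0,0,0,0,0],[0,0,0,0,0,0,0],[0,0,-3,0,0,0,0],[0,0,-4,0,0,0,0],[0,0,0,0,0,0,0]]}}

```text
time_s: 15.97
position: [0.3922, 0.0065, 0.2116]
eef_rot: [1.0, -0.016, 0.008, -0.002]
contact_force: [2.2, 1.2, -0.9]
grip_width: 0.229
```

```bash
python3 -c "
from h import *
rel([.45,-.275,.205],0); eye()"
```

```text
t=16.0 pos [0.3922 0.0065 0.2116] yaw -1.8 tilt 0.91 j [ 25.  -1. -31.   0. -60.  63.] grip 0.229 F [ 2.2  1.2 -0.9] T [ 0.04 -0.07  0.01]
shift cm [ 6.66 27.95  0.66] rz -1.8
few 0
```

>>> {"method": "apply_moves", "body": {"series": [[0.95,4,0,0,0,-1.8,0],[0.8,4,0,0,0,0,0],[0.8,4,0,0,0,0,0],[0.8,4,0,0,0,0,0],[0.8,4,0,0,0,0,0],[0.8,4,0,0,0,0,0],[0.8,4,0,0,0,0,0],[0,0,0,0,0,0,0]]}}

```text
time_s: 16.68
position: [0.4429, -0.281, 0.2025]
eef_rot: [1.0, -0.004, -0.001, 0.001]
contact_force: [1.3, 0.1, -1.6]
grip_width: 0.228
```

>>> {"method": "apply_moves", "body": {"series": [[0,0,3.5,0,0,0,0],[0,0,3.5,0,0,0,0],[0,0,3,0,0,0,0],[0,0,0.6,0,0,0,0],[0,0,0,0,0,0,0]]}}

```text
time_s: 17.1
position: [0.4401, -0.2747, 0.0957]
eef_rot: [1.0, -0.002, -0.004, -0.001]
contact_force: [0.4, 0.3, -2.0]
grip_width: 0.226
```

```bash
python3 -c "
from h import *
rel([.45,-.275,.099],0)"
```

```text
t=17.1 pos [ 0.4401 -0.2747  0.0957] yaw -0.2 tilt 0.42 j [-14.  20. -24.  -0. -47. 104.] grip 0.226 F [ 0.4  0.3 -2. ] T [-0.1   0.11  0.  ]
shift cm [ 0.99  0.02 -0.34] rz -0.2
```

>>> {"method": "apply_moves", "body": {"series": [[0.7,-1.6,-0.3,0,0,0,0],[0,-1.6,0,0,0,0,0],[0,-1.6,0,0,0,0,0],[0,-1.6,0,0,0,0,0],[0,-1.6,0,0,0,0,0],[0,-1.6,0,0,0,0,0],[0,-1.6,0,0,0,0,0],[0,-1.6,0,0,0,0,0]]}}

```text
time_s: 17.77
position: [0.4412, -0.1498, 0.1016]
eef_rot: [1.0, -0.008, -0.009, 0.001]
contact_force: [-16.0, -20.4, 2.1]
grip_width: 0.412
```

>>> {"method": "apply_moves", "body": {"series": [[0,0,0,0,0,0,0],[0,0,-2,0,0,0,0],[0,0,-2.5,0,0,0,0],[0,0,-2,0,0,0,0],[0,0,0,0,0,0,0],[0,0,0,0,0,0,0]]}}

```text
time_s: 18.27
position: [0.45, -0.1486, 0.1706]
eef_rot: [1.0, -0.002, 0.002, 0.001]
contact_force: [-2.9, -3.2, 0.7]
grip_width: 0.342
```

```bash
cat >> h.py <<'E'
def table():
    p,d=save('top','top.png'); z=load('top')
    m=(p.max(2)<45).astype(np.uint8); m[:100]=0;m[225:]=0;m[:,:280]=0;m[:,385:]=0
    n,l,st,c=cv2.connectedComponentsWithStats(m)
    for i in range(1,n):
        if 200<st[i,4]<400:
            P=plane(z,*c[i],.05)[:2]-[.6307,-.1269]
            if .08<np.hypot(*P)<.1: print('pad ang',np.degrees(np.arctan2(P[1],P[0])).round(1),end=' ')
    W=cloud(z); D=W[:,:,:2]-[.6307,-.1269]; r=np.hypot(D[:,:,0],D[:,:,1]); k=(r>.129)&(r<.142)&(W[:,:,2]>.074)&(W[:,:,2]<.09)
    a=np.degrees(np.arctan2(D[:,:,1],D[:,:,0]))[k]; h,e=np.histogram(a,np.arange(-180,181,10)); print('\nplate hist',[(int(x),int(y)) for x,y in zip(e,h) if y>4])
E
python3 -c "
from h import *
rel([.4475,-.275,.16],0); table()"
```

```text
t=18.3 pos [ 0.45   -0.1486  0.1706] yaw -0.2 tilt 0.28 j [  2.  10. -25.   0. -55.  88.] grip 0.342 F [-2.9 -3.2  0.7] T [-1.44  1.08 -0.41]
shift cm [-0.2  12.64  1.09] rz -0.2
pad ang 3.2 pad ang -56.7 pad ang 63.3 pad ang -116.9 pad ang 123.2 
plate hist [(50, 14), (60, 24), (70, 8)]
```

Run:
```python
from h import *
p,d=save('wrist','j.png'); q,d=save('scene','j2.png')
a=cv2.resize(p[:,150:490],None,fx=1.1,fy=1.1); b=cv2.resize(q[130:300,215:400],None,fx=2.2,fy=440/170.,interpolation=cv2.INTER_CUBIC)
h=min(a.shape[0],b.shape[0]); cv2.imwrite('pics/j.png',np.hstack([a[:h],b[:h]])[:,:,::-1])
```

```text
(no output)
```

View pics/j.png

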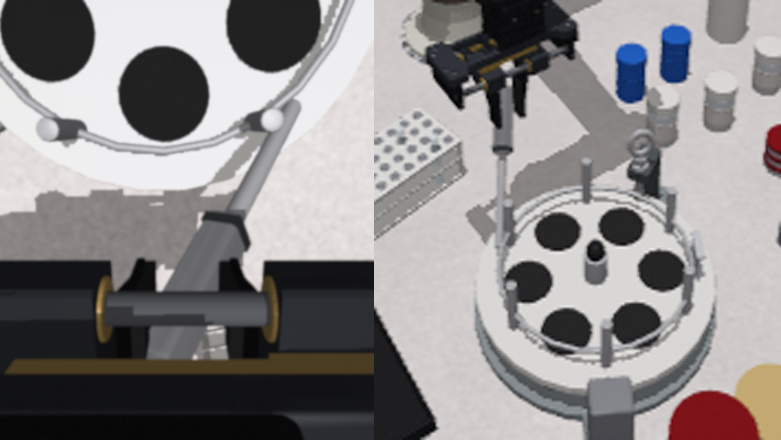

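The bar has slipped in the grip: it is yawed about 25° and its tip is outside the pin at (270,120). I'll measure its pose, back away, return it to the tray, and push the pins with closed fingers instead.

Run:
```python
from h import *
z=load('wrist'); P,R,s=pose(); W=cloud(z); T=(W-P)@R
for v in (100,115,130,150,170,190,210):
    row=z['p'][v]; k=np.arange(640); k=(k>330)&(k<430)&(W[v,:,2]>.095)
    if k.sum(): print(v,np.where(k)[0][[0,-1]],W[v][k].mean(0).round(4),T[v][k].mean(0).round(4))
print(P)
```

```text
100 [386 404] [ 0.527  -0.1957  0.1105] [0.0772 0.0478 0.0579]
115 [384 404] [ 0.518  -0.1953  0.1112] [0.0682 0.0476 0.0571]
130 [388 407] [ 0.5083 -0.2003  0.1014] [0.0586 0.0526 0.0669]
150 [377 397] [ 0.4965 -0.1914  0.1146] [0.0467 0.0437 0.0537]
170 [366 387] [ 0.4857 -0.1827  0.1266] [0.0359 0.0351 0.0416]
190 [355 376] [ 0.4758 -0.1752  0.138 ] [0.026  0.0276 0.0302]
210 [331 374] [ 0.4682 -0.1664  0.1538] [0.0184 0.0188 0.0144]
[ 0.44982401 -0.14750595  0.16815319]
```

>>> {"method": "apply_moves", "body": {"series": [[-1,1,-0.3,0,0,0,0],[-1,1,-0.5,0,0,0,0],[-0.5,1.5,-1,0,0,0,0],[0,1,-3,0,0,0,0],[0,0,-4,0,0,0,0],[0,0,-3,0,0,0,0],[0,0,0,0,0,0,0]]}}

```text
time_s: 19.0
position: [0.4276, -0.1936, 0.292]
eef_rot: [1.0, -0.001, 0.008, 0.002]
contact_force: [0.4, -0.3, -0.5]
grip_width: 0.233
```

Run:
```python
from h import *
rel([.53,-.454,.24],40)
table()
save('wrist','k.png')
z=load('wrist'); P,R,s=pose(); W=cloud(z); T=(W-P)@R
k=(T[:,:,2]<.12)&(T[:,:,2]>.01)&(T[:,:,0]>.015)&(W[:,:,2]>.12)&(abs(T[:,:,1])<.1); Q=T[k].astype(np.float32); print(len(Q))
l=cv2.fitLine(Q,cv2.DIST_HUBER,0,.001,.001).ravel(); print(l.round(4), Q.min(0),Q.max(0)); d=l[:3]*np.sign(l[0]); print('yaw in tool (right +)',np.degrees(np.arctan2(d[1],d[0])),'pitch down',np.degrees(np.arcsin(d[2])))
```

```text
t=19.0 pos [ 0.4276 -0.1936  0.292 ] yaw -0.1 tilt 0.9 j [ -4.   3. -14.   0. -72.  94.] grip 0.233 F [ 0.4 -0.3 -0.5] T [-0.08 -0.07  0.  ]
shift cm [10.22 26.    5.45] rz -40.1
pad ang -17.1 pad ang 42.9 pad ang -77.3 pad ang 102.9 pad ang -137.1 pad ang 162.5 
plate hist [(-130, 5), (30, 16), (40, 31), (50, 5)]
2865
[0.5941 0.1443 0.7913 0.0426 0.0117 0.0543] [ 0.01503186 -0.00491564  0.01317654] [0.09368311 0.02835354 0.11851577]
yaw in tool (right +) 13.6515 pitch down 52.309887
```

Run:
```python
from h import *
table(); print(observe()['contact_force'],observe()['grip_width'])
```

```text
pad ang -20.7 pad ang 39.4 pad ang -80.7 pad ang 99.3 pad ang -140.6 pad ang 159.3 
plate hist [(30, 27), (40, 26)]
[-0.13756237 -0.46315291 -2.4322654 ] 0.23116924209443296
```

View pics/k.png

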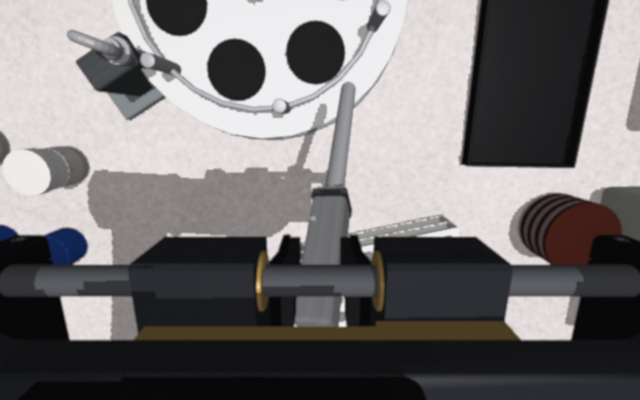

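Bay 1 is settling toward 30°, so one click is done and one is left. The bar is pitched about 50° down, so I'll lay it in the tray tip first.

>>> {"method": "apply_moves", "body": {"series": [[1.47,3.23,0,0,0,-3.5,0],[1.3,3.35,0,0,0,-3.5,0],[1.1,3.4,0,0,0,0,0],[1.1,3.4,0,0,0,0,0],[1.1,3.4,1,0,0,0,0],[1.1,3.4,3,0,0,0,0],[1.1,3.4,4,0,0,0,0],[1,3.4,4,0,0,0,0]]}}

```text
time_s: 19.82
position: [0.5342, -0.4348, 0.1817]
eef_rot: [0.998, 0.059, -0.001, -0.001]
contact_force: [1.1, -0.1, -2.8]
grip_width: 0.229
```

```bash
python3 -c "
from h import *
rel([.545,-.452,.13],7)
table()"
```

```text
t=19.8 pos [ 0.5342 -0.4348  0.1817] yaw 6.8 tilt 0.2 j [-26.  30.   7.  -0. -68. 123.] grip 0.229 F [ 1.1 -0.1 -2.8] T [-0.03  0.08  0.01]
shift cm [0.88 1.85 5.17] rz -0.2
pad ang 30.0 pad ang -30.0 pad ang 89.8 pad ang -90.3 pad ang -149.7 pad ang 149.9 
plate hist [(-150, 5), (-130, 5), (20, 28), (30, 25), (150, 5), (160, 5)]
```

>>> {"method": "apply_moves", "body": {"series": [[0.8,1.8,2.5,0,0,0,0],[0,0,2.7,0,0,0,0],[0,0,0.7,0,0,0,0],[-0.9,0,0.9,0,0,0,0],[-0.9,0,0.9,0,0,0,0]]}}

```text
time_s: 20.28
position: [0.5267, -0.4527, 0.1076]
eef_rot: [0.998, 0.06, -0.0, 0.0]
contact_force: [-0.1, -1.6, 1.1]
grip_width: 0.215
```

```bash
python3 -c "
from h import *
rel([.527,-.452,.105],7)"
```

```text
t=20.3 pos [ 0.5267 -0.4527  0.1076] yaw 6.9 tilt 0.05 j [-27.  34.   3.   0. -59. 124.] grip 0.215 F [-0.1 -1.6  1.1] T [-0.55  0.13 -0.15]
shift cm [ 0.04 -0.06  0.26] rz -0.1
```

>>> {"method": "apply_moves", "body": {"series": [[-0.75,0,1,0,0,0,0],[-0.75,0,1.1,0,0,0,0],[-0.6,0,1.1,0,0,0,0],[-0.5,0,1.2,0,0,0,0],[-0.3,0,1,0,0,0,0],[-0.3,0,1,0,0,0,0],[0,0,0,0,0,0,0]]}}

```text
time_s: 20.87
position: [0.4934, -0.4557, 0.0424]
eef_rot: [0.998, 0.059, -0.002, -0.001]
contact_force: [-1.0, -0.7, -0.5]
grip_width: 0.22
```

Run:
```python
from h import *
rel([.495,-.452,.03],7)
save('wrist','l.png')
z=load('wrist'); P,R,s=pose(); W=cloud(z); 
for v in (5,30,60,90,120,150,170,190,205):
    k=(W[v,:,2]>.012)&(abs(W[v,:,1]+.455)<.05)
    if k.sum()>3: print(v,np.where(k)[0][[0,-1]],W[v][k].mean(0).round(4))
```

```text
t=20.9 pos [ 0.4934 -0.4557  0.0424] yaw 6.8 tilt 0.24 j [-29.  36.  -4.  -0. -50. 126.] grip 0.220 F [-1.  -0.7 -0.5] T [-0.25  0.29 -0.12]
shift cm [ 0.21 -0.34  1.24] rz -0.2
5 [314 337] [ 0.6143 -0.4451  0.0183]
30 [314 336] [ 0.6027 -0.4462  0.0203]
60 [313 335] [ 0.5885 -0.4474  0.0229]
90 [313 335] [ 0.5742 -0.4492  0.0253]
120 [312 334] [ 0.5597 -0.4504  0.028 ]
150 [312 333] [ 0.5449 -0.4519  0.0306]
170 [303 338] [ 0.5356 -0.4521  0.0373]
190 [302 340] [ 0.5261 -0.4534  0.04  ]
205 [301 340] [ 0.5187 -0.454   0.0412]
```

>>> {"method": "apply_moves", "body": {"series": [[-0.4,0,0.8,0,0,0,0],[-0.3,0,0.8,0,0,0,0],[-0.2,0,0.7,0,0,0,0],[0,0,0.4,0,0,0,0],[0,0,0,0,0,0,0],[0,0,0,0,0,0,45],[0,0,0,0,0,0,45],[0,0,0,0,0,0,45]]}}

```text
time_s: 21.58
position: [0.4856, -0.4575, 0.017]
eef_rot: [0.998, 0.059, -0.0, -0.0]
contact_force: [-0.2, 0.5, 0.7]
grip_width: 0.371
```

>>> {"method": "apply_moves", "body": {"series": [[0,0,-1,0,0,0,45],[0,0,-3,0,0,0,45],[0,0,-4,0,0,0,45],[0,0,-4,0,0,0,0],[0,0,-4,0,0,0,0],[0,0,-2,0,0,0,0],[0,0,0,0,0,0,0]]}}

```text
time_s: 22.17
position: [0.4884, -0.4599, 0.2052]
eef_rot: [0.998, 0.06, 0.005, 0.004]
contact_force: [0.5, -0.9, 1.4]
grip_width: 0.23
```

Run:
```python
from h import *
rel([.50,-.25,.20],7)
save('wrist','m.png')
z=load('wrist'); W=cloud(z); p=z['p']
for v in (20,40,60,80,100,120,140,150,160,180,200,210,220):
    k=(W[v,:,2]>.012)&(W[v,:,2]<.04)&(abs(W[v,:,1]+.455)<.055)&(p[v].max(1)>100)
    if k.sum()>3: print(v,np.where(k)[0][[0,-1]],W[v][k].mean(0).round(4))
```

```text
t=22.2 pos [ 0.4884 -0.4599  0.2052] yaw 6.9 tilt 0.73 j [-29.  27.   5.   0. -68. 126.] grip 0.230 F [ 0.5 -0.9  1.4] T [-0.12  0.07  0.02]
shift cm [  3.65 -20.7    0.36] rz -0.1
40 [312 323] [ 0.6237 -0.4414  0.0147]
60 [312 323] [ 0.6062 -0.4435  0.0147]
80 [312 323] [ 0.5882 -0.4456  0.0146]
100 [313 322] [ 0.5697 -0.4477  0.0152]
120 [312 323] [ 0.5506 -0.45    0.0143]
140 [312 322] [ 0.531  -0.4518  0.0145]
150 [309 326] [ 0.5217 -0.4534  0.0215]
160 [308 326] [ 0.5116 -0.4541  0.0209]
180 [309 326] [ 0.4912 -0.457   0.0211]
200 [309 326] [ 0.4701 -0.4595  0.0208]
210 [309 326] [ 0.4594 -0.4607  0.0209]
```

The bar lies flat in the tray, grip centre about (0.487, −0.457), yaw 6.7°. Next I'll push a pin one click clockwise with the fingers closed.

Run:
```python
from h import *
C=np.array([.6307,-.1269]); f=lambda a:C+.128*np.array([np.cos(np.radians(a)),np.sin(np.radians(a))])
print(f(263),f(190)); rel([*f(263),.205],40)
a=np.radians(40); M=np.array([[np.cos(a),np.sin(a)],[np.sin(a),-np.cos(a)]])
prev=f(263)
for q in list(range(257,190,-6))+[189]: n=f(q); print(q,(M.T@(n-prev)*100).round(2)); prev=n
```

```text
[ 0.61510072 -0.25394591] [ 0.50464461 -0.14912697]
t=22.2 pos [ 0.4873 -0.4586  0.2014] yaw 6.8 tilt 0.39 j [-29.  27.   5.   0. -68. 126.] grip 0.190 F [-1.   0.3 -0. ] T [-0.05  0.18 -0.03]
shift cm [ 15.12 -18.8   -0.36] rz -33.2
257 [-0.86 -1.03]
251 [-0.75 -1.11]
245 [-0.63 -1.18]
239 [-0.5  -1.24]
233 [-0.37 -1.29]
227 [-0.23 -1.32]
221 [-0.09 -1.34]
215 [ 0.05 -1.34]
209 [ 0.19 -1.33]
203 [ 0.32 -1.3 ]
197 [ 0.46 -1.26]
191 [ 0.59 -1.2 ]
189 [ 0.22 -0.39]
```

>>> {"method": "apply_moves", "body": {"series": [[2.5,-3.1,0,0,0,0,0],[2.5,-3.1,0,0,0,0,0],[2.5,-3.1,0,0,0,0,0],[2.5,-3.2,0,0,0,0,0],[2.5,-3.1,0,0,0,0,0],[2.6,-3.2,0,0,0,0,0],[0,0,0,0,0,-7,0],[0,0,0,0,0,-7,0]]}}

```text
time_s: 22.88
position: [0.6141, -0.2502, 0.1951]
eef_rot: [0.983, 0.185, -0.002, -0.001]
contact_force: [0.3, 0.2, -0.3]
grip_width: 0.002
```

>>> {"method": "apply_moves", "body": {"series": [[0,0,2,0,0,-7,0],[0,0,2,0,0,-7,0],[0,0,2,0,0,-5,0],[0,0,0,0,0,0,0],[0,0,0,0,0,0,0]]}}

```text
time_s: 23.3
position: [0.6123, -0.253, 0.1351]
eef_rot: [0.941, 0.339, -0.003, -0.001]
contact_force: [-0.8, 0.2, 0.4]
grip_width: 0.007
```

```bash
python3 -c "
from h import *
rel([.6151,-.2539,.087],40)"
```

```text
t=23.3 pos [ 0.6123 -0.253   0.1351] yaw 39.7 tilt 0.33 j [ -8.  30.  -0.   0. -60. 138.] grip 0.007 F [-0.8  0.2  0.4] T [-0.19  0.05 -0.  ]
shift cm [0.17 0.27 4.81] rz -0.3
```

>>> {"method": "apply_moves", "body": {"series": [[0.15,0.25,2.5,0,0,0,0],[0,0,2.2,0,0,0,0],[0,0,0,0,0,0,0],[-0.86,-1.03,0,0,0,0,0],[-0.75,-1.11,0,0,0,0,0],[-0.63,-1.18,0,0,0,0,0],[-0.5,-1.24,0,0,0,0,0],[-0.37,-1.29,0,0,0,0,0]]}}

```text
time_s: 23.97
position: [0.5575, -0.23, 0.0934]
eef_rot: [0.94, 0.34, 0.003, 0.002]
contact_force: [1.6, -1.0, 0.6]
grip_width: 0.005
```

```bash
python3 -c "
from h import *
rel([.5537,-.2291,.087],40)"
```

```text
t=24.0 pos [ 0.5575 -0.23    0.0934] yaw 39.7 tilt 0.42 j [ -7.  26. -13.   0. -50. 137.] grip 0.005 F [ 1.6 -1.   0.6] T [-0.31 -0.61  0.01]
shift cm [-0.24 -0.31  0.64] rz -0.3
```

>>> {"method": "apply_moves", "body": {"series": [[-0.23,-1.32,0,0,0,0,0],[-0.09,-1.34,0,0,0,0,0],[0.05,-1.34,0,0,0,0,0],[0.19,-1.33,0,0,0,0,0],[0.32,-1.3,0,0,0,0,0],[0.46,-1.26,0,0,0,0,0],[0.5,-1.0,0,0,0,0,0],[0,0,0,0,0,0,0]]}}

```text
time_s: 24.63
position: [0.5067, -0.1514, 0.091]
eef_rot: [0.94, 0.341, -0.0, -0.0]
contact_force: [-0.5, -0.6, -0.9]
grip_width: 0.005
```

>>> {"method": "apply_moves", "body": {"series": [[0,0,0,0,0,0,0],[0,0,-2,0,0,0,0],[0,0,-4,0,0,0,0],[0,0,-4,0,0,0,0],[0,0,0,0,0,0,0],[0,0,0,0,0,0,0]]}}

```text
time_s: 25.13
position: [0.5091, -0.1535, 0.1932]
eef_rot: [0.94, 0.34, 0.003, 0.001]
contact_force: [-0.1, 0.6, -1.0]
grip_width: 0.004
```

```bash
python3 -c "
from h import *
rel([.4915,-.457,.20],6.7); table()"
```

```text
t=25.1 pos [ 0.5091 -0.1535  0.1932] yaw 39.8 tilt 0.34 j [  1.  14. -15.   0. -60. 129.] grip 0.004 F [-0.1  0.6 -1. ] T [-0.14  0.16 -0.04]
shift cm [-20.77  22.2   -0.69] rz 33.1
pad ang 30.3 pad ang -29.8 
plate hist [(-40, 28), (-30, 23)]
```

The plate is at −30°, which is the reader. Now I'll fetch the bar again.

>>> {"method": "apply_moves", "body": {"series": [[-2.6,2.78,0,0,0,0,0],[-2.6,2.78,0,0,0,0,0],[-2.6,2.78,0,0,0,0,0],[-2.6,2.78,0,0,0,0,45],[-2.6,2.78,0,0,0,0,45],[-2.6,2.78,0,0,0,0,45],[-2.6,2.78,0,0,0,0,45],[-2.6,2.78,0,0,0,0,45]]}}

```text
time_s: 25.85
position: [0.4887, -0.4587, 0.1879]
eef_rot: [0.94, 0.34, -0.001, -0.002]
contact_force: [1.4, -0.0, 0.3]
grip_width: 0.299
```

>>> {"method": "apply_moves", "body": {"series": [[0,0,0,0,0,7,45],[0,0,0,0,0,7,45],[0,0,2,0,0,7,45],[0,0,4,0,0,7,45],[0,0,4,0,0,5.1,45],[0,0,2,0,0,0,45],[0,0,0,0,0,0,45],[0,0,0,0,0,0,45]]}}

```text
time_s: 26.52
position: [0.4888, -0.4568, 0.0679]
eef_rot: [0.998, 0.059, -0.002, -0.001]
contact_force: [-0.1, -0.0, 1.4]
grip_width: 0.447
```

```bash
python3 -c "
from h import *
rel([.4915,-.457,.005],6.7)"
```

```text
t=26.5 pos [ 0.4888 -0.4568  0.0679] yaw 6.7 tilt 0.32 j [-29.  34.  -3.   0. -53. 126.] grip 0.447 F [-0.1 -0.   1.4] T [-0.17  0.08  0.  ]
shift cm [0.3  0.07 6.29] rz 0.0
```

>>> {"method": "apply_moves", "body": {"series": [[0.3,0.05,2.5,0,0,0,45],[0,0,2.4,0,0,0,45],[0,0,1.2,0,0,0,45],[0,0,0,0,0,0,45]]}}

```text
time_s: 26.85
position: [0.4921, -0.4567, 0.0078]
eef_rot: [0.998, 0.058, -0.002, -0.001]
contact_force: [-0.4, 0.3, -0.8]
grip_width: 0.453
```

```bash
python3 -c "
from h import *
rel([.4915,-.457,.005],6.7)"
```

```text
t=26.9 pos [ 0.4921 -0.4567  0.0078] yaw 6.7 tilt 0.22 j [-29.  38.  -6.  -0. -47. 126.] grip 0.453 F [-0.4  0.3 -0.8] T [-0.03  0.21  0.03]
shift cm [-0.06  0.02  0.28] rz -0.0
```

>>> {"method": "apply_moves", "body": {"series": [[0,0,0.2,0,0,0,0],[0,0,0,0,0,0,0],[0,0,0,0,0,0,0],[0,0,0,0,0,0,0],[0,0,0,0,0,0,0],[0,0,-2,0,0,0,0],[0,0,-4,0,0,0,0],[0,0,-4,0,0,0,0]]}}

```text
time_s: 27.52
position: [0.4914, -0.4562, 0.1063]
eef_rot: [0.998, 0.058, -0.002, -0.002]
contact_force: [0.4, -0.6, -1.1]
grip_width: 0.224
```

>>> {"method": "apply_moves", "body": {"series": [[0,0,-4,0,0,0,0],[0,0,-4,0,0,0,0],[0,0,-2,0,0,0,0],[-0.2,-4,0,0,0,0,0],[-0.2,-4,0,0,0,0,0],[-0.2,-4,0,0,0,0,0],[-0.2,-4,0,0,0,0,0],[-0.2,-4,0,0,0,0,0]]}}

```text
time_s: 28.18
position: [0.4584, -0.258, 0.2071]
eef_rot: [0.998, 0.058, -0.0, -0.0]
contact_force: [1.4, 0.6, -1.9]
grip_width: 0.228
```

>>> {"method": "apply_moves", "body": {"series": [[-0.3,-4,0,0,0,0,0],[-0.3,-4,0,0,0,0,0],[-0.3,-4,0,0,0,0,0],[-0.3,-4,0,0,0,0,0],[-0.3,-4,0,0,0,0,0],[-0.3,-4,0,0,0,0,0],[-0.3,-4,0,0,0,0,0],[0,0,0,0,0,6.7,0]]}}

```text
time_s: 28.85
position: [0.405, 0.021, 0.2079]
eef_rot: [1.0, 0.004, 0.001, -0.001]
contact_force: [-1.0, -1.1, -0.9]
grip_width: 0.225
```

>>> {"method": "apply_moves", "body": {"series": [[0,0,0,0,0,6.7,0],[0,0,0,0,0,6.7,0],[0,0,0,0,0,6.7,0],[0,0,0,0,0,0,0],[0,0,0,0,0,0,0]]}}

```text
time_s: 29.27
position: [0.4057, 0.0157, 0.2074]
eef_rot: [0.985, -0.173, -0.0, -0.0]
contact_force: [-0.1, 0.3, -2.0]
grip_width: 0.226
```

Run:
```python
from h import *
rel(circ([.5557,.0005],.165,-18)+[.2],-18); eye()
z=load('wrist'); P,R,s=pose(); W=(cloud(z)-P)@R
for v in (20,80,140,180,200): 
    k=(abs(W[v,:,1])<.03)&(W[v,:,2]>-.03)&(W[v,:,2]<.02)
    if k.sum()>2: print(v,np.where(k)[0][[0,-1]],W[v][k].mean(0).round(4))
```

```text
t=29.3 pos [0.4057 0.0157 0.2074] yaw -19.9 tilt 0.03 j [ 25.   1. -29.  -0. -60.  45.] grip 0.226 F [-0.1  0.3 -2. ] T [-0.05  0.2  -0.03]
shift cm [-1.88 -3.13  0.74] rz -1.9
few 0
20 [306 334] [ 0.1062  0.0012 -0.0089]
80 [307 333] [ 0.0831  0.0012 -0.0091]
140 [307 332] [ 0.058   0.001  -0.0093]
180 [307 332] [ 0.0399  0.001  -0.0091]
200 [297 342] [ 0.0322  0.001  -0.0159]
```

>>> {"method": "apply_moves", "body": {"series": [[0,-3.5,-1.5,0,0,0,0],[2,-3.5,-1.5,0,0,0,0],[2,0,0,0,0,0,0],[0,0,0,0,0,0,0],[0,0,0,0,0,0,0]]}}

```text
time_s: 29.73
position: [0.4671, 0.0669, 0.2364]
eef_rot: [0.985, -0.174, -0.001, 0.0]
contact_force: [-0.3, -1.2, -2.4]
grip_width: 0.226
```

```bash
python3 -c "
from h import *
eye(); rel(circ([.5557,.0005],.165,-15)+[.133],-15)"
```

```text
eye n 643 plane ang 69.0 mod180; hole 159.0 ctr [5.549e+02 3.000e-01] zmax 0.1562
t=29.8 pos [0.4663 0.0666 0.2363] yaw -20.1 tilt 0.13 j [ 28.   6. -19.  -0. -65.  42.] grip 0.223 F [ 0.4 -0.3 -2.6] T [-0.1   0.22  0.02]
shift cm [-5.75  4.58 10.34] rz -5.1
```

>>> {"method": "apply_moves", "body": {"series": [[-2.9,1.5,0,0,0,0,0],[-2.9,1.55,2,0,0,0,0],[0,0,4,0,0,0,0],[0,0,3.3,0,0,0,0],[0,0,1,0,0,0,0],[0,0,0,0,0,0,0],[0,0,0,0,0,0,0]]}}

```text
time_s: 30.37
position: [0.4016, 0.0578, 0.1342]
eef_rot: [0.985, -0.174, -0.0, 0.0]
contact_force: [1.6, -0.4, -1.1]
grip_width: 0.224
```

```bash
python3 -c "
from h import *
rel(circ([.5557,.0005],.165,-20)+[.133],-20)"
```

```text
t=30.4 pos [0.4016 0.0578 0.1342] yaw -20.0 tilt 0.05 j [ 31.   6. -36.   0. -48.  39.] grip 0.224 F [ 1.6 -0.4 -1.1] T [-0.02  0.11  0.03]
shift cm [-0.06  0.11  0.12] rz -0.0
```

>>> {"method": "apply_moves", "body": {"series": [[1,0,0.1,0,0,0,0],[1,0,0,0,0,0,0],[1,0,0,0,0,0,0],[1,0,0,0,0,0,0],[1,0,0,0,0,0,0],[0.5,0,0,0,0,0,0],[0,0,0,0,0,0,0]]}}

```text
time_s: 30.95
position: [0.455, 0.0389, 0.1329]
eef_rot: [0.985, -0.175, 0.0, 0.0]
contact_force: [-0.1, 0.6, -1.6]
grip_width: 0.229
```

```bash
python3 -c "
from h import *
rel(circ([.5557,.0005],.11,-20)+[.133],-20);eye()"
```

```text
t=30.9 pos [0.455  0.0389 0.1329] yaw -20.2 tilt 0.02 j [ 25.  11. -30.   0. -49.  44.] grip 0.229 F [-0.1  0.6 -1.6] T [-0.04  0.16 -0.02]
shift cm [-0.22  0.17 -0.01] rz -0.2
eye n 1846 plane ang 69.4 mod180; hole 159.4 ctr [5.536e+02 3.000e-01] zmax 0.1562
```

>>> {"method": "apply_moves", "body": {"series": [[0.07,-1.1,0,0,0,6.5,0],[0.07,-1.23,0,0,0,6.5,0],[0.07,-1.23,0,0,0,6.5,0],[0.07,-1.23,0,0,0,6.5,0],[0.07,-1.23,0,0,0,6.5,0],[0.07,-1.23,0,0,0,6.5,0],[0.07,-1.23,0,0,0,6.5,0],[0.07,-1.23,0,0,0,6.5,0]]}}

```text
time_s: 31.67
position: [0.5227, 0.1051, 0.1333]
eef_rot: [0.808, -0.59, 0.001, -0.001]
contact_force: [2.5, 0.8, -1.8]
grip_width: 0.223
```

```bash
python3 -c "
from h import *
rel(circ([.5557,.0005],.11,-72)+[.133],-72);eye()"
```

```text
t=31.7 pos [0.5227 0.1051 0.1333] yaw -72.3 tilt 0.11 j [ 29.  18. -20.   0. -52. -11.] grip 0.223 F [ 2.5  0.8 -1.8] T [ 0.12 -0.34  0.3 ]
shift cm [-0.03  0.09  0.03] rz -0.3
eye n 1248 plane ang 56.1 mod180; hole 146.1 ctr [559.3   6.5] zmax 0.1567
```

>>> {"method": "apply_moves", "body": {"series": [[0.07,-1.23,0,0,0,6.5,0],[0.07,-1.23,0,0,0,6.5,0],[0.07,-1.23,0,0,0,6.5,0],[0.07,-1.23,0,0,0,6.5,0],[0.07,-1.23,0,0,0,6.5,0],[0.07,-1.23,0,0,0,6.5,0],[0.07,-1.23,0,0,0,6.5,0]]}}

```text
time_s: 32.3
position: [0.607, 0.098, 0.133]
eef_rot: [-0.517, 0.856, -0.0, 0.002]
contact_force: [2.9, 1.5, -3.9]
grip_width: 0.229
```

```bash
python3 -c "
from h import *
rel(circ([.5557,.0005],.11,-117.5)+[.133],-117.5);eye()"
```

```text
t=32.3 pos [0.607 0.098 0.133] yaw -117.7 tilt 0.2 j [ 24.  25.  -8.   0. -56. -52.] grip 0.229 F [ 2.9  1.5 -3.9] T [ 0.53 -0.94  0.45]
shift cm [0.02 0.05 0.  ] rz -0.2
eye n 1253 plane ang 11.7 mod180; hole 101.7 ctr [562.    1.8] zmax 0.1553
```

>>> {"method": "apply_moves", "body": {"series": [[0.04,-0.76,0,0,0,4,0],[0.04,-0.76,0,0,0,4,0],[0.04,-0.76,0,0,0,4,0],[0,0,0,0,0,0,0]]}}

```text
time_s: 32.68
position: [0.6264, 0.0849, 0.133]
eef_rot: [-0.426, 0.905, 0.0, 0.003]
contact_force: [3.2, 2.3, -3.8]
grip_width: 0.23
```

```bash
python3 -c "
from h import *
rel(circ([.5557,.0005],.11,-129.7)+[.133],-129.7);eye()"
```

```text
t=32.7 pos [0.6264 0.0849 0.133 ] yaw -129.6 tilt 0.29 j [ 22.  27.  -6.  -0. -57. -62.] grip 0.230 F [ 3.2  2.3 -3.8] T [ 1.12 -1.28  0.18]
shift cm [ 0.01  0.05 -0.  ] rz 0.1
eye n 1296 plane ang -0.8 mod180; hole 89.2 ctr [560.9   1.2] zmax 0.1557
```

>>> {"method": "apply_moves", "body": {"series": [[0.03,-0.57,0,0,0,3,0],[0.03,-0.57,0,0,0,3,0],[0,0,0,0,0,0,0]]}}

```text
time_s: 32.98
position: [0.6343, 0.0772, 0.1333]
eef_rot: [-0.378, 0.926, 0.0, 0.003]
contact_force: [4.5, 3.0, -4.2]
grip_width: 0.229
```

```bash
python3 -c "
from h import *
rel(circ([.5557,.0005],.11,-135.7)+[.133],-135.7);eye()"
```

```text
t=33.0 pos [0.6343 0.0772 0.1333] yaw -135.5 tilt 0.3 j [ 21.  27.  -5.  -0. -58. -67.] grip 0.229 F [ 4.5  3.  -4.2] T [ 1.16 -1.45  0.26]
shift cm [-0.02  0.01  0.03] rz 0.2
eye n 1319 plane ang -5.6 mod180; hole 84.4 ctr [560.7   0.7] zmax 0.1552
```

>>> {"method": "apply_moves", "body": {"series": [[0.03,-0.57,0,0,0,3,0],[0.03,-0.57,0,0,0,3,0],[0,0,0,0,0,0,0]]}}

```text
time_s: 33.28
position: [0.6413, 0.0693, 0.1334]
eef_rot: [-0.33, 0.944, 0.001, 0.003]
contact_force: [2.5, 6.7, -2.1]
grip_width: 0.23
```

```bash
python3 -c "
from h import *
rel(circ([.5557,.0005],.11,-141.5)+[.133],-141.5);eye()
P,R,s=pose(); W=(cloud(load('wrist'))-P)@R
for v in (60,140,200):
    k=(abs(W[v,:,1])<.03)&(W[v,:,2]>-.03)&(W[v,:,2]<.02)
    if k.sum()>2: print(v,W[v][k].mean(0).round(4))
"
```

```text
t=33.3 pos [0.6413 0.0693 0.1334] yaw -141.4 tilt 0.3 j [ 20.  28.  -4.  -0. -58. -72.] grip 0.230 F [ 2.5  6.7 -2.1] T [ 1.82 -1.01  0.51]
shift cm [-0.02 -0.06  0.04] rz 0.1
eye n 1310 plane ang -6.7 mod180; hole 83.3 ctr [5.609e+02 4.000e-01] zmax 0.1556
60 [ 0.0939 -0.0044 -0.0063]
140 [ 0.0605 -0.0008 -0.0088]
200 [ 0.0346 -0.0003 -0.0153]
```

The force rose to about 7 N and the eye stopped turning, so the screw is at its stop. I'll unwind the bar slowly to line up with the hole, recentre, and withdraw gently.

>>> {"method": "apply_moves", "body": {"series": [[0.04,0.95,0,0,0,-5,0],[0.04,0.95,0,0,0,-5,0],[0.04,0.95,0,0,0,-5,0],[0.04,0.95,0,0,0,-5,0],[0.04,0.95,0,0,0,-5,0],[0.04,0.95,0,0,0,-5,0],[0.04,0.95,0,0,0,-5,0],[0,0,0,0,0,0,0]]}}

```text
time_s: 34.0
position: [0.5832, 0.1044, 0.133]
eef_rot: [-0.599, 0.8, 0.0, -0.001]
contact_force: [0.5, -0.8, -2.3]
grip_width: 0.223
```

```bash
python3 -c "
from h import *
rel(circ([.5557,.0005],.11,-106)+[.133],-106);eye()
P,R,s=pose(); W=(cloud(load('wrist'))-P)@R
for v in (60,140,200):
    k=(abs(W[v,:,1])<.03)&(W[v,:,2]>-.03)&(W[v,:,2]<.02)
    if k.sum()>2: print(v,W[v][k].mean(0).round(4))
"
```

```text
t=34.0 pos [0.5832 0.1044 0.133 ] yaw -106.3 tilt 0.14 j [ 26.  23. -11.  -0. -56. -42.] grip 0.223 F [ 0.5 -0.8 -2.3] T [-0.03 -0.19  0.11]
shift cm [-0.26 -0.22 -0.01] rz -0.3
eye n 1876 plane ang -1.8 mod180; hole 88.2 ctr [5.569e+02 4.000e-01] zmax 0.1555
60 [ 0.0932  0.0005 -0.0083]
140 [ 0.0601  0.0007 -0.0085]
200 [ 0.0343  0.0009 -0.0157]
```

>>> {"method": "apply_moves", "body": {"series": [[0,-0.25,0,0,0,0,0],[0.04,0.94,0,0,0,-5,0],[0.04,0.94,0,0,0,-5,0],[0,0,0,0,0,0,0],[0,0,0,0,0,0,0]]}}

```text
time_s: 34.47
position: [0.5698, 0.107, 0.1331]
eef_rot: [-0.664, 0.748, -0.0, -0.0]
contact_force: [0.4, -0.5, -1.9]
grip_width: 0.228
```

```bash
python3 -c "
from h import *
rel(circ([.5557,.0005],.11,-96)+[.133],-96);eye()
"
```

```text
t=34.5 pos [0.5698 0.107  0.1331] yaw -96.8 tilt 0.02 j [ 27.  22. -13.   0. -55. -33.] grip 0.228 F [ 0.4 -0.5 -1.9] T [ 0.09  0.04 -0.05]
shift cm [-0.25  0.29  0.01] rz -0.8
eye n 1935 plane ang -0.2 mod180; hole 89.8 ctr [5.563e+02 4.000e-01] zmax 0.1554
```

>>> {"method": "apply_moves", "body": {"series": [[-0.4,0,0,0,0,0,0],[-0.7,0,0,0,0,0,0],[-0.8,0,0,0,0,0,0],[-0.8,0,0,0,0,0,0],[-0.8,0,0,0,0,0,0],[-1,0,0,0,0,0,0],[-1.2,0,0,0,0,0,0],[0,0,0,0,0,0,0]]}}

```text
time_s: 35.18
position: [0.5768, 0.1665, 0.1331]
eef_rot: [-0.666, 0.746, -0.0, 0.001]
contact_force: [0.0, -0.1, -1.5]
grip_width: 0.223
```

>>> {"method": "apply_moves", "body": {"series": [[0,0,-2,0,0,0,0],[0,0,-4,0,0,0,0],[0,0,-4,0,0,0,0],[2,-2,-2,0,0,0,0],[2,-3,0,0,0,0,0],[2,0,0,0,0,0,0],[0,0,0,0,0,0,0],[0,0,0,0,0,0,0]]}}

```text
time_s: 35.85
position: [0.6187, 0.0978, 0.2527]
eef_rot: [-0.665, 0.747, 0.0, -0.0]
contact_force: [-0.6, 0.3, -2.2]
grip_width: 0.229
```

```bash
python3 -c "
from h import *
rel([.4915,-.457,.25],0);eye()
W=cloud(load('wrist')); r=np.hypot(W[:,:,0]-.556,W[:,:,1]-.002)
k=(r<.045)&(W[:,:,2]>.13)&(W[:,:,2]<.17); print('line',cv2.fitLine((W[k][:,:2]*1000).astype(np.float32),cv2.DIST_L2,0,.01,.01).ravel())
"
```

```text
t=35.9 pos [0.6187 0.0978 0.2527] yaw -96.7 tilt 0.06 j [ 24.  21.   3.  -0. -72. -30.] grip 0.229 F [-0.6  0.3 -2.2] T [ 0.07  0.1  -0.03]
shift cm [56.58  6.16  0.28] rz -96.7
eye n 523 plane ang -0.3 mod180; hole 89.7 ctr [5.57e+02 4.00e-01] zmax 0.1549
line [ 9.9996030e-01 -8.9097200e-03  5.5838477e+02  5.4556680e-01]
```

The eye reads 89.6°, against a nominal tight of 90° and a start of 90.4°. The clamp is tight. Now I'll return the bar to its tray.

>>> {"method": "apply_moves", "body": {"series": [[4.04,0.44,0,0,0,0,0],[4.04,0.44,0,0,0,0,0],[4.04,0.44,0,0,0,0,0],[4.04,0.44,0,0,0,0,0],[4.04,0.44,0,0,0,0,0],[4.04,0.44,0,0,0,0,0],[4.04,0.44,0,0,0,0,0],[4.04,0.44,0,0,0,0,0]]}}

```text
time_s: 36.57
position: [0.5463, -0.2189, 0.2533]
eef_rot: [-0.666, 0.746, -0.0, 0.0]
contact_force: [1.0, -0.6, -2.7]
grip_width: 0.227
```

>>> {"method": "apply_moves", "body": {"series": [[4.04,0.44,0,0,0,0,0],[4.04,0.44,0,0,0,0,0],[4.04,0.44,0,0,0,0,0],[4.04,0.44,0,0,0,0,0],[4.04,0.44,0,0,0,0,0],[4.04,0.44,0,0,0,0,0],[0,0,0,0,0,-7.1,0],[0,0,0,0,0,-7.1,0]]}}

```text
time_s: 37.23
position: [0.4921, -0.4576, 0.2518]
eef_rot: [0.753, -0.657, -0.001, 0.0]
contact_force: [0.8, 0.4, -1.6]
grip_width: 0.223
```

>>> {"method": "apply_moves", "body": {"series": [[0,0,0,0,0,-7.1,0],[0,0,0,0,0,-7.1,0],[0,0,0,0,0,-7.1,0],[0,0,0,0,0,-7.1,0],[0,0,0,0,0,-7.1,0],[0,0,0,0,0,-7.1,0],[0,0,0,0,0,-7.1,0],[0,0,0,0,0,-7.1,0]]}}

```text
time_s: 37.9
position: [0.4936, -0.4549, 0.2528]
eef_rot: [0.976, -0.218, -0.0, -0.0]
contact_force: [-0.3, 0.2, -2.6]
grip_width: 0.228
```

>>> {"method": "apply_moves", "body": {"series": [[0,0,0,0,0,-7.1,0],[0,0,0,0,0,-7.1,0],[0,0,0,0,0,-7.1,0],[0,0,0,0,0,-7.1,0],[0,0,0,0,0,0,0],[0,0,0,0,0,0,0]]}}

```text
time_s: 38.4
position: [0.4934, -0.4553, 0.2529]
eef_rot: [1.0, 0.024, -0.0, -0.0]
contact_force: [-0.7, 0.0, -1.9]
grip_width: 0.226
```

```bash
python3 -c "
from h import *
rel([.4915,-.456,.010],2)
z=load('top')
"
```

```text
t=38.4 pos [ 0.4934 -0.4553  0.2529] yaw 2.7 tilt 0.02 j [-29.  26.  11.  -0. -75. 122.] grip 0.226 F [-0.7  0.  -1.9] T [-0.12  0.11 -0.  ]
shift cm [-0.18  0.07 24.29] rz 0.7
```

>>> {"method": "apply_moves", "body": {"series": [[-0.2,0.1,4,0,0,0.7,0],[0,0,4,0,0,0,0],[0,0,4,0,0,0,0],[0,0,4,0,0,0,0],[0,0,4,0,0,0,0],[0,0,2.5,0,0,0,0],[0,0,1.2,0,0,0,0],[0,0,0,0,0,0,0]]}}

```text
time_s: 39.07
position: [0.4893, -0.4559, 0.0126]
eef_rot: [1.0, 0.018, -0.003, -0.002]
contact_force: [-0.5, 0.2, -2.6]
grip_width: 0.226
```

```bash
python3 -c "
from h import *
rel([.4915,-.456,.0115],2)
"
```

```text
t=39.1 pos [ 0.4893 -0.4559  0.0126] yaw 2.0 tilt 0.39 j [-29.  38.  -6.  -0. -47. 121.] grip 0.226 F [-0.5  0.2 -2.6] T [-0.07  0.21 -0.04]
shift cm [0.22 0.02 0.1 ] rz 0.0
```

>>> {"method": "apply_moves", "body": {"series": [[0,0,0,0,0,0,45],[0,0,0,0,0,0,45],[0,0,0,0,0,0,45],[0,0,0,0,0,0,45],[0,0,-1,0,0,0,45],[0,0,-3,0,0,0,45],[0,0,-4,0,0,0,45],[0,0,-4,0,0,0,45]]}}

```text
time_s: 39.73
position: [0.4903, -0.4572, 0.1382]
eef_rot: [1.0, 0.018, -0.0, -0.0]
contact_force: [1.1, -0.1, 0.5]
grip_width: 0.448
```

>>> {"method": "apply_moves", "body": {"series": [[0,0,-4,0,0,0,75],[0,0,-4,0,0,0,75],[0,0,-2,0,0,0,75],[0,0,0,0,0,0,75]]}}

```text
time_s: 40.07
position: [0.4929, -0.4593, 0.2457]
eef_rot: [1.0, 0.019, 0.006, 0.005]
contact_force: [-1.0, -0.4, 0.9]
grip_width: 0.667
```

```bash
cat >> h.py <<'E'
def jars():
    z=load('top'); W=cloud(z); H=W[:,:,2]; m=((H>.06)&(H<.085)).astype(np.uint8); m[:,330:]=0; m[:140]=0; m[300:]=0
    n,l,st,c=cv2.connectedComponentsWithStats(m)
    for i in range(1,n):
        if st[i,4]>100: k=l==i; print('cap',c[i].round(1),st[i,4],plane(z,*c[i],.072).round(4),z['p'][k].mean(0).round())
E
python3 -c "
from h import *
rel([.459,.24,.2],2); table(); jars(); save('wrist','n.png')
z=load('top'); cv2.imwrite('pics/o.png',cv2.resize(z['p'][:,60:500,::-1],None,fx=1.5,fy=1.5))
"
```

```text
t=40.1 pos [ 0.4929 -0.4593  0.2457] yaw 2.1 tilt 0.9 j [-29.  26.   9.   0. -73. 121.] grip 0.667 F [-1.  -0.4  0.9] T [-0.1   0.11 -0.06]
shift cm [ -0.83 -70.05   3.85] rz 0.1
pad ang 30.3 pad ang -29.9 pad ang 90.0 pad ang -89.8 pad ang 150.1 pad ang -149.6 
plate hist [(-170, 8), (-40, 32), (-30, 26)]
cap [107.  164.1] 195 [0.62   0.5688 0.072 ] [61. 61. 57.]
cap [165.9 192.5] 268 [0.535  0.3901 0.072 ] [ 31.  55. 107.]
cap [113.1 233.4] 263 [0.4141 0.5413 0.072 ] [30. 30. 30.]
cap [215.6 218.1] 265 [0.4591 0.2412 0.072 ] [138. 139. 137.]
cap [172.3 224.4] 273 [0.4406 0.368  0.072 ] [136. 136. 134.]
cap [249.5 227.1] 268 [0.4329 0.1409 0.072 ] [139. 139. 138.]
cap [209.8 264.1] 281 [0.3252 0.2551 0.072 ] [ 35.  60. 112.]
cap [241.6 265.6] 274 [0.3209 0.1623 0.072 ] [ 37.  63. 115.]
```

View pics/o.png

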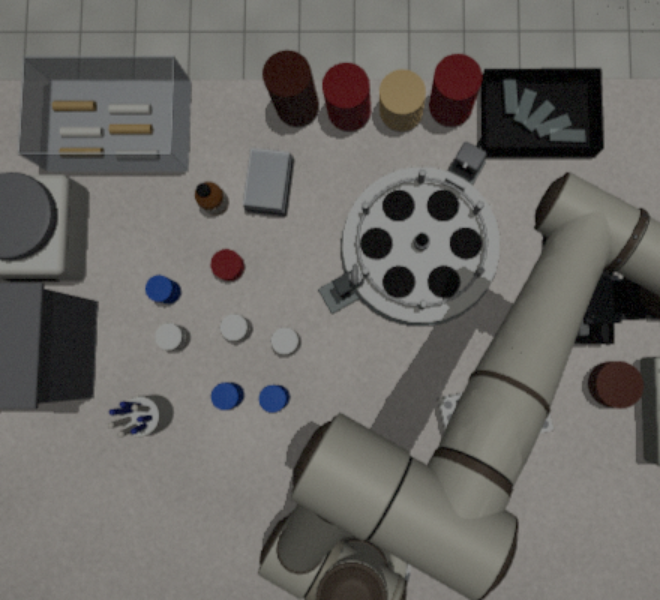

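The plate stands at the reader, and the three white jars are still at (168,337), (235,328) and (285,342). The blue ones stay. I'll start with the jar nearest the carousel.

>>> {"method": "apply_moves", "body": {"series": [[-0.25,-4,0,0,0,0,75],[-0.25,-4,0,0,0,0,75],[-0.25,-4,0,0,0,0,75],[-0.25,-4,0,0,0,0,75],[-0.25,-4,0,0,0,0,75],[-0.25,-4,0,0,0,0,75],[-0.25,-4,0,0,0,0,75],[-0.25,-4,0,0,0,0,75]]}}

```text
time_s: 40.83
position: [0.4573, -0.1365, 0.2348]
eef_rot: [1.0, 0.018, -0.001, -0.0]
contact_force: [0.8, 1.8, 0.9]
grip_width: 0.75
```

>>> {"method": "apply_moves", "body": {"series": [[-0.25,-4,0,0,0,0,75],[-0.25,-4,0,0,0,0,75],[-0.25,-4,0,0,0,0,75],[-0.25,-4,0,0,0,0,75],[-0.25,-4,0,0,0,0,75],[-0.25,-4,0,0,0,0,75],[-0.25,-4,0,0,0,2,75],[0,0,0,0,0,0,75]]}}

```text
time_s: 41.5
position: [0.4303, 0.1457, 0.235]
eef_rot: [1.0, 0.004, -0.001, 0.0]
contact_force: [0.2, 0.2, 0.7]
grip_width: 0.752
```

```bash
python3 -c "
from h import *
save('top','p.png'); jars(); rel([.433,.141,.035],0)
"
```

```text
cap [107.8 162.7] 179 [0.6244 0.5667 0.072 ] [62. 62. 59.]
cap [166.  192.4] 271 [0.5352 0.3899 0.072 ] [ 31.  56. 108.]
cap [113.2 232.9] 246 [0.4155 0.5411 0.072 ] [29. 30. 31.]
cap [169.4 220.9] 115 [0.4509 0.3771 0.072 ] [139. 140. 138.]
cap [209.7 264.1] 275 [0.3253 0.2553 0.072 ] [21. 38. 74.]
cap [241.7 265.6] 275 [0.3209 0.1622 0.072 ] [ 38.  63. 116.]
t=41.5 pos [0.4301 0.1434 0.2349] yaw 0.4 tilt 0.15 j [ 39.   5. -21.  -0. -65.  51.] grip 0.753 F [ 0.  -0.2  0.2] T [-0.13  0.14 -0.04]
shift cm [ 0.34  0.22 19.99] rz 0.4
```

>>> {"method": "apply_moves", "body": {"series": [[0.3,0.2,4,0,0,0.4,75],[0,0,4,0,0,0,75],[0,0,4,0,0,0,75],[0,0,1,0,0,0,75],[0,0,0,0,0,0,75]]}}

```text
time_s: 41.97
position: [0.4312, 0.1358, 0.102]
eef_rot: [1.0, -0.004, -0.005, 0.003]
contact_force: [0.6, -0.3, 0.7]
grip_width: 0.751
```

```bash
python3 -c "
from h import *
rel([.433,.141,.037],0)
save('wrist','q.png'); W=cloud(load('wrist')); p=load('wrist')['p']
k=(W[:,:,2]>.066)&(W[:,:,2]<.078)&(np.hypot(W[:,:,0]-.433,W[:,:,1]-.141)<.06)&(p.min(2)>100)
print(k.sum(),W[k].min(0),W[k].max(0),W[k].mean(0))
cv2.imwrite('pics/q2.png',p[:,100:540,::-1])
"
```

```text
t=42.0 pos [0.4312 0.1358 0.102 ] yaw -0.4 tilt 0.63 j [ 38.  13. -32.  -0. -45.  51.] grip 0.751 F [ 0.6 -0.3  0.7] T [-0.13  0.09  0.06]
shift cm [ 0.24 -0.57  6.5 ] rz -0.4
5785 [0.41187598 0.1153565  0.06605491] [0.46314154 0.16821153 0.07541772] [0.43801158 0.14172187 0.07304079]
```

View pics/q2.png

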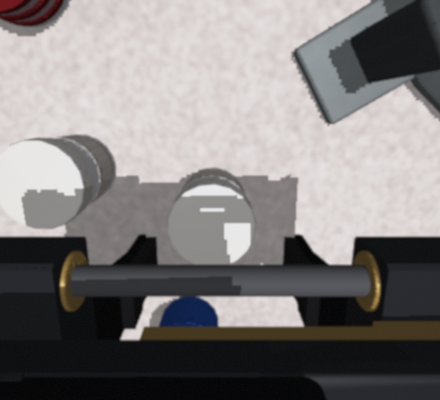

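The jar cap sits between the fingers at (210,225), centre about (0.436, 0.142).

>>> {"method": "apply_moves", "body": {"series": [[0.4,-0.55,0,0,0,-0.4,75],[0,0,0,0,0,0,75],[0,0,3,0,0,0,75],[0,0,3,0,0,0,75],[0,0,0.5,0,0,0,75],[0,0,0,0,0,0,75]]}}

```text
time_s: 42.52
position: [0.438, 0.1441, 0.0407]
eef_rot: [1.0, 0.001, -0.001, 0.001]
contact_force: [0.2, 0.4, -0.3]
grip_width: 0.749
```

```bash
python3 -c "
from h import *
rel([.4355,.1418,.037],0)"
```

```text
t=42.5 pos [0.438  0.1441 0.0407] yaw 0.1 tilt 0.13 j [ 38.  20. -35.   0. -35.  52.] grip 0.749 F [ 0.2  0.4 -0.3] T [-0.09  0.1   0.04]
shift cm [-0.25  0.23  0.37] rz 0.1
```

>>> {"method": "apply_moves", "body": {"series": [[-0.2,0.2,0.3,0,0,0,75],[0,0,0,0,0,0,0],[0,0,0,0,0,0,0],[0,0,0,0,0,0,0],[0,0,0,0,0,0,0],[0,0,0,0,0,0,0]]}}

```text
time_s: 43.02
position: [0.437, 0.1428, 0.0393]
eef_rot: [1.0, 0.001, 0.001, -0.0]
contact_force: [-1.5, -0.7, 7.3]
grip_width: 0.617
```

>>> {"method": "apply_moves", "body": {"series": [[0,0,-1,0,0,0,0],[0,0,-3,0,0,0,0],[0,0,-4,0,0,0,0],[0,0,-4,0,0,0,0],[0,0,-4,0,0,0,0],[0,0,-2,0,0,0,0],[0,0,0,0,0,0,0]]}}

```text
time_s: 43.6
position: [0.439, 0.144, 0.2239]
eef_rot: [1.0, 0.001, 0.005, -0.003]
contact_force: [0.2, -0.5, -1.0]
grip_width: 0.613
```

>>> {"method": "apply_moves", "body": {"series": [[2,1.6,0,0,0,0,0],[3,2.5,0,0,0,0,0],[3.1,2.6,0,0,0,0,0],[3.1,2.6,0,0,0,0,0],[3.1,2.6,0,0,0,0,0],[3.1,2.6,0,0,0,0,0],[3.1,2.6,0,0,0,0,0],[3.1,2.6,0,0,0,0,0]]}}

```text
time_s: 44.27
position: [0.6733, -0.0556, 0.2163]
eef_rot: [1.0, 0.001, -0.001, -0.0]
contact_force: [1.2, 0.0, 0.4]
grip_width: 0.613
```

>>> {"method": "apply_moves", "body": {"series": [[2,1.6,0,0,0,0,0],[1,0.8,0,0,0,0,0],[0,0,0,0,0,0,0],[0,0,0,0,0,0,0]]}}

```text
time_s: 44.6
position: [0.7022, -0.0784, 0.2157]
eef_rot: [1.0, 0.0, -0.002, -0.0]
contact_force: [0.3, 0.1, -1.2]
grip_width: 0.615
```

```bash
python3 -c "
from h import *
rel([.7086,-.0819,.09],0)"
```

```text
t=44.6 pos [ 0.7022 -0.0784  0.2157] yaw 0.0 tilt 0.21 j [  7.  30.  13.  -0. -73.  83.] grip 0.615 F [ 0.3  0.1 -1.2] T [-0.05  0.13 -0.04]
shift cm [ 0.69  0.35 12.56] rz 0.0
```

>>> {"method": "apply_moves", "body": {"series": [[0.7,0.35,0,0,0,0,0],[0,0,3,0,0,0,0],[0,0,4,0,0,0,0],[0,0,3.5,0,0,0,0],[0,0,1,0,0,0,0],[0,0,0,0,0,0,0],[0,0,0,0,0,0,0]]}}

```text
time_s: 45.18
position: [0.7107, -0.0812, 0.1045]
eef_rot: [1.0, 0.002, 0.001, 0.0]
contact_force: [0.2, 0.4, 0.8]
grip_width: 0.613
```

```bash
python3 -c "
from h import *
rel([.7086,-.0819,.0895],0)"
```

```text
t=45.2 pos [ 0.7107 -0.0812  0.1045] yaw 0.2 tilt 0.12 j [  6.  36.   6.   0. -60.  84.] grip 0.613 F [0.2 0.4 0.8] T [-0.08  0.13  0.01]
shift cm [-0.21  0.07  1.5 ] rz 0.2
```

>>> {"method": "apply_moves", "body": {"series": [[-0.2,0.05,0.7,0,0,0,0],[0,0,0.6,0,0,0,0],[0,0,0.15,0,0,0,0],[0,0,0,0,0,0,0]]}}

```text
time_s: 45.52
position: [0.7081, -0.082, 0.0895]
eef_rot: [1.0, 0.001, 0.001, 0.0]
contact_force: [0.4, 0.4, -0.3]
grip_width: 0.614
```

```bash
python3 -c "
from h import *
rel([.7086,-.0819,.0895],0)"
```

```text
t=45.5 pos [ 0.7081 -0.082   0.0895] yaw 0.1 tilt 0.08 j [  6.  36.   5.   0. -58.  84.] grip 0.614 F [ 0.4  0.4 -0.3] T [-0.1   0.11  0.04]
shift cm [ 0.05 -0.01  0.  ] rz 0.1
```

>>> {"method": "apply_moves", "body": {"series": [[0,0,0.1,0,0,0,0],[0,0,0,0,0,0,75],[0,0,0,0,0,0,75],[0,0,0,0,0,0,75],[0,0,-1,0,0,0,75],[0,0,-3,0,0,0,75],[0,0,-4,0,0,0,75],[0,0,-4,0,0,0,75]]}}

```text
time_s: 46.18
position: [0.7071, -0.0822, 0.2084]
eef_rot: [1.0, 0.001, -0.001, 0.0]
contact_force: [0.5, 0.6, 0.8]
grip_width: 0.752
```

>>> {"method": "apply_moves", "body": {"series": [[-2.4,-3.1,-1,0,0,0,75],[-2.5,-3.2,0,0,0,0,75],[-2.5,-3.2,0,0,0,0,75],[-2.5,-3.2,0,0,0,0,75],[-2.5,-3.2,0,0,0,0,75],[-2.5,-3.2,0,0,0,0,75],[-2.5,-3.2,0,0,0,0,75],[-2.5,-3.2,0,0,0,0,75]]}}

```text
time_s: 46.85
position: [0.507, 0.1738, 0.2185]
eef_rot: [1.0, 0.001, 0.001, -0.0]
contact_force: [0.7, 0.9, -0.4]
grip_width: 0.752
```

>>> {"method": "apply_moves", "body": {"series": [[-2.5,-3.2,0,0,0,0,75],[-2.5,-3.2,0,0,0,0,75],[0,0,4,0,0,0,75],[0,0,4,0,0,0,75],[0,0,2,0,0,0,75],[0,0,0,0,0,0,75],[0,0,0,0,0,0,75]]}}

```text
time_s: 47.43
position: [0.4584, 0.2365, 0.1178]
eef_rot: [1.0, 0.001, -0.0, 0.001]
contact_force: [0.5, -0.3, 0.3]
grip_width: 0.748
```

```bash
cat >> h.py <<'E'
def cap(x,y):
    save('wrist','w.png'); z=load('wrist'); W=cloud(z); p=z['p']
    k=(W[:,:,2]>.066)&(W[:,:,2]<.079)&(np.hypot(W[:,:,0]-x,W[:,:,1]-y)<.06)&(p.min(2)>100)
    n,l,st,c=cv2.connectedComponentsWithStats(k.astype(np.uint8))
    for i in range(1,n):
        if st[i,4]>300: Q=W[l==i]; print('cap n',st[i,4],'min',Q.min(0).round(4),'max',Q.max(0).round(4),'col',p[l==i].mean(0).round(), '-> x',(Q[:,0].max()-.027).round(4),'y',((Q[:,1].min()+Q[:,1].max())/2).round(4))
def ontable():
    save('top','tt.png'); z=load('top'); W=cloud(z); m=((W[:,:,2]>.115)&(W[:,:,2]<.13)&(np.hypot(W[:,:,0]-.6307,W[:,:,1]+.1269)<.12)).astype(np.uint8)
    n,l,st,c=cv2.connectedComponentsWithStats(m)
    for i in range(1,n):
        if st[i,4]>80: P=plane(z,*c[i],.122)[:2]; d=P-[.6307,-.1269]; print('jar on table',P.round(4),'r',np.hypot(*d).round(4),'ang',np.degrees(np.arctan2(d[1],d[0])).round(1),st[i,4])
E
python3 -c "
from h import *
rel([.459,.241,.038],0); cap(.459,.241); ontable(); jars()"
```

```text
t=47.4 pos [0.4584 0.2365 0.1178] yaw 0.2 tilt 0.07 j [ 45.  18. -23.   0. -49.  45.] grip 0.748 F [ 0.5 -0.3  0.3] T [-0.06  0.05  0.01]
shift cm [ 0.06 -0.46  7.98] rz 0.2
cap n 3757 min [0.4769 0.2402 0.0667] max [0.5183 0.2911 0.0746] col [228. 228. 230.] -> x 0.4913 y 0.2657
jar on table [ 0.7026 -0.0817] r 0.0849 ang 32.2 262
cap [107.  164.6] 192 [0.6185 0.5689 0.072 ] [61. 61. 58.]
cap [113.5 223.8] 187 [0.4424 0.5414 0.072 ] [30. 30. 31.]
cap [209.7 264.1] 279 [0.3252 0.2552 0.072 ] [ 36.  61. 113.]
cap [241.5 265.6] 270 [0.3209 0.1625 0.072 ] [ 38.  64. 116.]
```

Jar B has been knocked to about (0.491, 0.266), so I'll adjust.

>>> {"method": "apply_moves", "body": {"series": [[1.7,-1.5,0,0,0,0,75],[1.6,-1.4,0,0,0,0,75],[0,0,0,0,0,0,75],[0,0,0,0,0,0,75]]}}

```text
time_s: 47.87
position: [0.4927, 0.2666, 0.1195]
eef_rot: [1.0, 0.001, 0.002, -0.001]
contact_force: [-0.4, -0.3, -0.1]
grip_width: 0.752
```

```bash
python3 -c "
from h import *
rel([.4913,.2657,.038],0); cap(.4913,.2657)"
```

```text
t=47.9 pos [0.4927 0.2666 0.1195] yaw 0.1 tilt 0.23 j [ 45.  21. -17.   0. -51.  45.] grip 0.752 F [-0.4 -0.3 -0.1] T [-0.14  0.18  0.05]
shift cm [-0.16  0.11  8.15] rz 0.1
cap n 5114 min [0.4753 0.2391 0.066 ] max [0.5278 0.2926 0.0727] col [178. 176. 176.] -> x 0.5008 y 0.2658
```

```bash
cat >> h.py <<'E'
def capc():
    z=load('wrist'); W=cloud(z); P,R,s=pose()
    k=(W[:,:,2]>.0685)&(W[:,:,2]<.079)&(np.hypot(W[:,:,0]-P[0],W[:,:,1]-P[1])<.05)&(z['p'].min(2)>60)
    Q=W[k]; b=cv2.convexHull((Q[:,:2]*1000).astype(np.float32))[:,0]
    o=b[b[:,0]>b[:,0].min()+6]; A=np.c_[2*o,np.ones(len(o))]; s=np.linalg.lstsq(A,(o**2).sum(1),rcond=None)[0]
    print('circle',s[:2].round(1),'r',np.sqrt(s[2]+s[0]**2+s[1]**2).round(1),'zmax',np.percentile(Q[:,2],95).round(4), 'hull x',b[:,0].min(),b[:,0].max())
E
python3 -c "
from h import *
capc()"
```

```text
circle [501.2 265.7] r 26.6 zmax 0.0714 hull x 475.33405 527.8086
```

>>> {"method": "apply_moves", "body": {"series": [[0.85,0.1,0,0,0,0,75],[0,0,1,0,0,0,75],[0,0,0,0,0,0,75]]}}

```text
time_s: 48.17
position: [0.4988, 0.2635, 0.1061]
eef_rot: [1.0, 0.0, -0.001, 0.001]
contact_force: [0.0, -0.4, -1.4]
grip_width: 0.754
```

```bash
python3 -c "
from h import *
save('wrist','w.png'); capc(); rel([.5013,.2657,.038],0)"
```

```text
circle [502.2 266.5] r 26.6 zmax 0.0721 hull x 475.96588 528.82275
t=48.2 pos [0.4988 0.2635 0.1064] yaw 0.1 tilt 0.16 j [ 44.  23. -17.  -0. -51.  46.] grip 0.744 F [ 0.2 -0.1 -0.6] T [-0.1   0.15  0.01]
shift cm [ 0.27 -0.23  6.84] rz 0.1
```

>>> {"method": "apply_moves", "body": {"series": [[0.3,-0.25,2.5,0,0,0,75],[0,0,2.5,0,0,0,75],[0,0,1.7,0,0,0,75],[0,0,0,0,0,0,75],[0,0,0,0,0,0,0],[0,0,0,0,0,0,0],[0,0,0,0,0,0,0],[0,0,0,0,0,0,0]]}}

```text
time_s: 48.88
position: [0.5033, 0.2677, 0.042]
eef_rot: [1.0, 0.001, 0.001, -0.001]
contact_force: [0.0, -0.6, 0.6]
grip_width: 0.613
```

```bash
python3 -c "
from h import *
rel([.502,.266,.22],0)"
```

```text
t=48.9 pos [0.5033 0.2677 0.042 ] yaw 0.1 tilt 0.17 j [ 44.  28. -20.   0. -42.  46.] grip 0.613 F [ 0.  -0.6  0.6] T [-0.16  0.07 -0.02]
shift cm [ -0.09   0.13 -17.8 ] rz 0.1
```

>>> {"method": "apply_moves", "body": {"series": [[0,0,-1,0,0,0,0],[0,0,-3,0,0,0,0],[0,0,-4,0,0,0,0],[0,0,-4,0,0,0,0],[0,0,-4,0,0,0,0],[0,0,-2,0,0,0,0],[0.6,2,0,0,0,0,0],[1,4,0,0,0,0,0]]}}

```text
time_s: 49.55
position: [0.5193, 0.2098, 0.2239]
eef_rot: [1.0, 0.004, 0.003, -0.002]
contact_force: [0.9, -0.8, -2.2]
grip_width: 0.613
```

>>> {"method": "apply_moves", "body": {"series": [[1.05,4,0,0,0,0,0],[1.05,4,0,0,0,0,0],[1.05,4,0,0,0,0,0],[1.05,4,0,0,0,0,0],[1.05,4,0,0,0,0,0],[1.05,4,0,0,0,0,0],[1.05,4,0,0,0,0,0],[1.05,4,0,0,0,0,0]]}}

```text
time_s: 50.22
position: [0.6031, -0.1148, 0.2218]
eef_rot: [1.0, 0.001, 0.001, -0.0]
contact_force: [0.8, 1.5, -1.9]
grip_width: 0.612
```

>>> {"method": "apply_moves", "body": {"series": [[1.05,4,0,0,0,0,0],[1,4,0,0,0,0,0],[0.6,2.4,0,0,0,0,0],[0,0,0,0,0,0,0],[0,0,3,0,0,0,0],[0,0,4,0,0,0,0],[0,0,2,0,0,0,0],[0,0,0,0,0,0,0]]}}

```text
time_s: 50.88
position: [0.6258, -0.2153, 0.1251]
eef_rot: [1.0, 0.0, -0.006, -0.002]
contact_force: [-1.0, 0.2, -2.5]
grip_width: 0.615
```

```bash
python3 -c "
from h import *
rel([.6307,-.2169,.092],0)"
```

```text
t=50.9 pos [ 0.6258 -0.2153  0.1251] yaw 0.1 tilt 0.69 j [ -5.  30.  -1.  -0. -60.  95.] grip 0.615 F [-1.   0.2 -2.5] T [-0.07  0.26 -0.06]
shift cm [0.53 0.17 3.3 ] rz 0.1
```

>>> {"method": "apply_moves", "body": {"series": [[0.35,0.1,1,0,0,0,0],[0,0,1,0,0,0,0],[0,0,0,0,0,0,0],[0,0,0,0,0,0,0],[0,0,0,0,0,0,0]]}}

```text
time_s: 51.3
position: [0.6343, -0.2178, 0.1119]
eef_rot: [1.0, 0.001, 0.001, 0.0]
contact_force: [-0.6, -0.7, -0.5]
grip_width: 0.611
```

```bash
python3 -c "
from h import *
rel([.6307,-.2169,.092],0)"
```

```text
t=51.3 pos [ 0.6343 -0.2178  0.1119] yaw 0.1 tilt 0.13 j [ -5.  31.  -1.   0. -58.  95.] grip 0.611 F [-0.6 -0.7 -0.5] T [-0.07  0.12 -0.01]
shift cm [-0.36 -0.09  1.99] rz 0.1
```

>>> {"method": "apply_moves", "body": {"series": [[-0.35,-0.1,1,0,0,0,0],[0,0,0.8,0,0,0,0],[0,0,0.2,0,0,0,0],[0,0,0,0,0,0,0],[0,0,0,0,0,0,0]]}}

```text
time_s: 51.72
position: [0.6299, -0.2167, 0.0916]
eef_rot: [1.0, 0.001, 0.0, 0.0]
contact_force: [-2.2, 1.0, 6.4]
grip_width: 0.614
```

```bash
python3 -c "
from h import *
rel([.6307,-.2169,.092],0)"
```

```text
t=51.7 pos [ 0.6299 -0.2167  0.0916] yaw 0.1 tilt 0.03 j [ -5.  32.  -3.   0. -55.  95.] grip 0.614 F [-2.2  1.   6.4] T [ 0.35  0.7  -0.02]
shift cm [ 0.08  0.02 -0.04] rz 0.1
```

>>> {"method": "apply_moves", "body": {"series": [[0,0,0,0,0,0,75],[0,0,0,0,0,0,75],[0,0,0,0,0,0,75],[0,0,-1,0,0,0,75],[0,0,-3,0,0,0,75],[0,0,-4,0,0,0,75],[0,0,-4,0,0,0,75],[0,0,-1,0,0,0,75]]}}

```text
time_s: 52.38
position: [0.6333, -0.2181, 0.2295]
eef_rot: [1.0, 0.001, 0.007, 0.002]
contact_force: [0.7, 0.7, 1.3]
grip_width: 0.748
```

>>> {"method": "apply_moves", "body": {"series": [[-1.25,-3.9,0,0,0,0,75],[-1.25,-3.9,0,0,0,0,75],[-1.25,-3.9,0,0,0,0,75],[-1.25,-3.9,0,0,0,0,75],[-1.25,-3.9,0,0,0,0,75],[-1.25,-3.9,0,0,0,0,75],[-1.25,-3.9,0,0,0,0,75],[-1.25,-3.9,0,0,0,0,75]]}}

```text
time_s: 53.05
position: [0.5286, 0.0967, 0.2214]
eef_rot: [1.0, 0.001, 0.001, -0.0]
contact_force: [0.9, 1.3, 0.1]
grip_width: 0.748
```

>>> {"method": "apply_moves", "body": {"series": [[-1.25,-3.9,0,0,0,0,75],[-1.25,-3.9,0,0,0,0,75],[-1.25,-3.9,0,0,0,0,75],[-1.25,-3.9,0,0,0,0,75],[-1.25,-3.9,0,0,0,0,75],[-1.25,-3.9,0,0,0,0,75],[-1.25,-3.9,0,0,0,0,75],[0,0,2,0,0,0,75]]}}

```text
time_s: 53.72
position: [0.4419, 0.3759, 0.2047]
eef_rot: [1.0, 0.005, 0.004, -0.005]
contact_force: [1.5, -0.9, 0.1]
grip_width: 0.751
```

>>> {"method": "apply_moves", "body": {"series": [[0,0,4,0,0,0,75],[0,0,4,0,0,0,75],[0,0,0,0,0,0,75],[0,0,0,0,0,0,75]]}}

```text
time_s: 54.05
position: [0.441, 0.3671, 0.1196]
eef_rot: [1.0, 0.001, -0.001, 0.002]
contact_force: [0.3, 0.4, 0.3]
grip_width: 0.753
```

```bash
python3 -c "
from h import *
rel([.4406,.368,.038],0); cap(.4406,.368); capc(); ontable()"
```

```text
t=54.0 pos [0.441  0.3671 0.1196] yaw 0.1 tilt 0.25 j [ 56.  23. -15.   0. -53.  34.] grip 0.753 F [0.3 0.4 0.3] T [ 0.    0.06 -0.  ]
shift cm [-0.03 -0.13  8.16] rz 0.1
cap n 4960 min [0.4171 0.344  0.0666] max [0.4702 0.3968 0.0754] col [159. 157. 156.] -> x 0.4432 y 0.3704
circle [443.7 370.6] r 26.7 zmax 0.0742 hull x 417.1299 470.38028
jar on table [ 0.7028 -0.0814] r 0.0852 ang 32.3 269
jar on table [ 0.6268 -0.2155] r 0.0887 ang -92.5 268
```

>>> {"method": "apply_moves", "body": {"series": [[0.25,-0.35,1,0,0,0,75],[0,0,2.5,0,0,0,75],[0,0,2.5,0,0,0,75],[0,0,1.9,0,0,0,75],[0,0,0,0,0,0,75]]}}

```text
time_s: 54.57
position: [0.443, 0.3701, 0.0391]
eef_rot: [1.0, 0.0, -0.002, 0.002]
contact_force: [-0.6, 0.7, 0.0]
grip_width: 0.748
```

```bash
python3 -c "
from h import *
rel([.4435,.3705,.038],0)"
```

```text
t=54.6 pos [0.443  0.3701 0.0391] yaw 0.0 tilt 0.27 j [ 56.  29. -19.  -0. -43.  34.] grip 0.748 F [-0.6  0.7  0. ] T [-0.16  0.21 -0.04]
shift cm [ 0.05 -0.04  0.11] rz 0.0
```

>>> {"method": "apply_moves", "body": {"series": [[0,0,0,0,0,0,0],[0,0,0,0,0,0,0],[0,0,0,0,0,0,0],[0,0,0,0,0,0,0],[0,0,-1,0,0,0,0],[0,0,-3,0,0,0,0],[0,0,-4,0,0,0,0],[0,0,-4,0,0,0,0]]}}

```text
time_s: 55.23
position: [0.4433, 0.3708, 0.1632]
eef_rot: [1.0, 0.001, -0.001, 0.001]
contact_force: [0.7, 1.1, -1.1]
grip_width: 0.613
```

```bash
python3 -c "
from h import *
rel([.5527,-.1719,.22],0)"
```

```text
t=55.2 pos [0.4433 0.3708 0.1632] yaw 0.1 tilt 0.1 j [ 56.  20. -11.  -0. -59.  34.] grip 0.613 F [ 0.7  1.1 -1.1] T [ 0.07 -0.02 -0.  ]
shift cm [10.83 54.3  -5.62] rz 0.1
```

>>> {"method": "apply_moves", "body": {"series": [[0,0,-4,0,0,0,0],[0,0,-2,0,0,0,0],[0.4,2,0,0,0,0,0],[0.8,3.9,0,0,0,0,0],[0.8,3.9,0,0,0,0,0],[0.8,3.9,0,0,0,0,0],[0.8,3.9,0,0,0,0,0],[0.8,3.9,0,0,0,0,0]]}}

```text
time_s: 55.9
position: [0.488, 0.1548, 0.2228]
eef_rot: [1.0, 0.001, 0.001, -0.001]
contact_force: [1.2, 0.6, -1.1]
grip_width: 0.614
```

>>> {"method": "apply_moves", "body": {"series": [[0.8,3.9,0,0,0,0,0],[0.8,3.9,0,0,0,0,0],[0.8,3.9,0,0,0,0,0],[0.8,3.9,0,0,0,0,0],[0.8,3.9,0,0,0,0,0],[0.8,3.9,0,0,0,0,0],[0.8,3.9,0,0,0,0,0],[0.8,3.9,0,0,0,0,0]]}}

```text
time_s: 56.57
position: [0.5527, -0.1572, 0.2228]
eef_rot: [1.0, 0.001, 0.001, -0.0]
contact_force: [0.4, -0.1, -0.8]
grip_width: 0.613
```

>>> {"method": "apply_moves", "body": {"series": [[0.3,1.7,0,0,0,0,0],[0,0,0,0,0,0,0],[0,0,3,0,0,0,0],[0,0,4,0,0,0,0],[0,0,2,0,0,0,0],[0,0,1,0,0,0,0],[0,0,0,0,0,0,0],[0,0,0,0,0,0,0]]}}

```text
time_s: 57.23
position: [0.5568, -0.172, 0.1228]
eef_rot: [1.0, 0.002, 0.001, 0.0]
contact_force: [-0.3, -0.6, -0.7]
grip_width: 0.611
```

```bash
python3 -c "
from h import *
rel([.5527,-.1719,.0895],0)"
```

```text
t=57.2 pos [ 0.5568 -0.172   0.1228] yaw 0.2 tilt 0.1 j [ -1.  23. -14.   0. -53.  91.] grip 0.611 F [-0.3 -0.6 -0.7] T [-0.18  0.16  0.03]
shift cm [-0.41 -0.02  3.33] rz 0.2
```

>>> {"method": "apply_moves", "body": {"series": [[-0.4,0,1,0,0,0,0],[0,0,1.2,0,0,0,0],[0,0,0.8,0,0,0,0],[0,0,0.3,0,0,0,0],[0,0,0,0,0,0,0],[0,0,0,0,0,0,0]]}}

```text
time_s: 57.73
position: [0.5537, -0.1729, 0.0929]
eef_rot: [1.0, 0.002, 0.002, 0.001]
contact_force: [-3.8, -0.1, 8.8]
grip_width: 0.615
```

```bash
python3 -c "
from h import *
rel([.5527,-.1719,.0895],0)"
```

```text
t=57.7 pos [ 0.5537 -0.1729  0.0929] yaw 0.2 tilt 0.3 j [ -1.  25. -16.   0. -49.  91.] grip 0.615 F [-3.8 -0.1  8.8] T [-0.01  1.12  0.09]
shift cm [-0.1  -0.11  0.34] rz 0.2
```

>>> {"method": "apply_moves", "body": {"series": [[0,0,-0.1,0,0,0,75],[0,0,0,0,0,0,75],[0,0,0,0,0,0,75],[0,0,0,0,0,0,75],[0,0,-1,0,0,0,75],[0,0,-3,0,0,0,75],[0,0,-4,0,0,0,75],[0,0,-4,0,0,0,75]]}}

```text
time_s: 58.4
position: [0.5513, -0.1724, 0.2108]
eef_rot: [1.0, 0.001, -0.001, 0.0]
contact_force: [1.9, -0.0, 0.3]
grip_width: 0.749
```

>>> {"method": "apply_moves", "body": {"series": [[-0.5,-4,-2,0,0,0,75],[-1,-4,0,0,0,0,75],[-1,-4,0,0,0,0,75],[-1,-4,0,0,0,0,75],[-1,-4,0,0,0,0,75],[-1,-4,0,0,0,0,75],[-1,-4,0,0,0,0,75],[-1,-4,0,0,0,0,75]]}}

```text
time_s: 59.07
position: [0.4759, 0.1463, 0.2291]
eef_rot: [1.0, 0.001, 0.001, -0.0]
contact_force: [0.4, 0.4, -0.1]
grip_width: 0.748
```

>>> {"method": "apply_moves", "body": {"series": [[-1,-4,0,0,0,0,75],[-1,-4,0,0,0,0,75],[0,0,0,0,0,0,75],[0,0,0,0,0,0,75]]}}

```text
time_s: 59.4
position: [0.4559, 0.2265, 0.2285]
eef_rot: [1.0, 0.003, 0.0, -0.0]
contact_force: [0.5, -0.0, -0.5]
grip_width: 0.748
```

Run:
```python
from h import *
rel([.5,.2,.2],0); ontable(); z=load('top')
save('scene','s.png'); s=load('scene')
a=cv2.resize(z['p'][90:240,260:470],None,fx=1.9,fy=1.9*1.4,interpolation=cv2.INTER_CUBIC); b=cv2.resize(s['p'][150:300,160:400],None,fx=1.65,fy=1.65*1.6,interpolation=cv2.INTER_CUBIC)
h=min(len(a),len(b)); cv2.imwrite('pics/s.png',np.hstack([a[:h],b[:h]])[:,:,::-1])
for zz,n in((z,'top'),(s,'scene')):
    W=cloud(zz); r=np.hypot(W[:,:,0]-.5557,W[:,:,1]-.0005); k=(r<.03)&(W[:,:,2]>.125)&(W[:,:,2]<.17)
    if k.sum()>5: l=cv2.fitLine((W[k][:,:2]*1000).astype(np.float32),cv2.DIST_L2,0,.01,.01).ravel(); print(n,'eye plane',np.degrees(np.arctan2(l[1],l[0])).round(1))
W=cloud(z); D=W[:,:,:2]-[.6307,-.1269]; r=np.hypot(D[:,:,0],D[:,:,1]); k=(r>.129)&(r<.142)&(W[:,:,2]>.074)&(W[:,:,2]<.09)
a=np.degrees(np.arctan2(D[:,:,1],D[:,:,0]))[k]; print('plate ang',np.median(a[abs(a+30)<15]))
```

```text
t=59.4 pos [0.4559 0.2265 0.2285] yaw 0.4 tilt 0.02 j [ 45.  10. -15.   0. -65.  46.] grip 0.748 F [ 0.5 -0.  -0.5] T [-0.14  0.14 -0.  ]
shift cm [4.39 2.67 2.85] rz 0.4
jar on table [ 0.7024 -0.081 ] r 0.0851 ang 32.6 265
jar on table [ 0.6269 -0.2152] r 0.0884 ang -92.5 270
jar on table [ 0.5486 -0.1716] r 0.0935 ang -151.4 270
top eye plane -1.0
scene eye plane 1.0
plate ang -30.436201999654116
```

View pics/s.png

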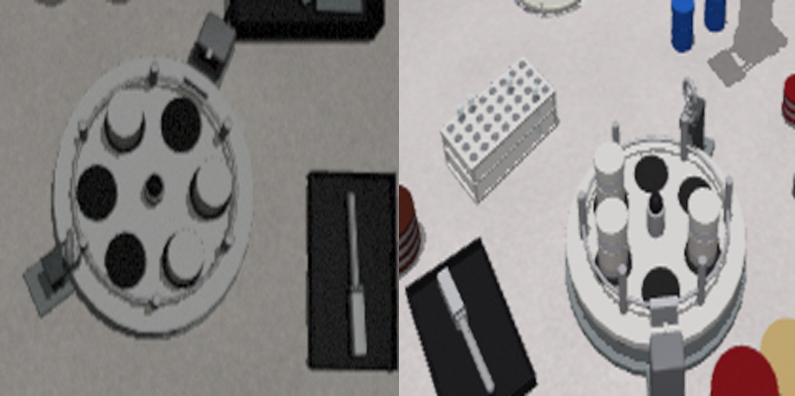

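The last picture shows three jars upright on pads, the bar in its tray, the plate beside the reader and the eye at its tight angle. Handing in.

```bash
python3 -c "
from h import *
print(hand_in())"
```

```text
the job is handed in; nothing more can be done
None
```

The carousel is ready and I handed the job in at about 59 s of the 210 s.

- **Clamp backed off:** I put the bar through the eye and backed the screw off anticlockwise. My first try read only about 60° once the bar was out, so I put the bar back in and turned it further. It then read about 77° with the bar in and 69° once out.
- **Turntable:** It went two clicks clockwise to the reader, and the plate now reads −30.4° against the reader's −30°. On the first click I pushed a pin with the bar still in hand. The pin pressed back with about 25 N and twisted the bar in the grip. I laid the bar back in its tray and did the second click with closed fingers.
- **Clamp tightened:** With the bar through the eye again, I turned the screw clockwise until it stopped, with the force rising to about 7 N. With the bar out, the eye's hole reads 89.6°. Tight should be 90°, and it read 90.4° at the start.
- **Jars:** The three white jars stand upright on three separate pads. One was knocked aside during the run, so I found it again before picking it up. The top camera reads them 4–6 mm nearer the robot than the pad centres. About 3–4 mm of that matches the camera's offset on the bench jars, so I put the true error at 1–3 mm.
- **Bar and bench:** The bar lies in its black tray. I touched nothing else on the bench.

Checks that disagreed:
- **Eye angle:** With the bar in the eye, readings differed by up to about 7° from those with it out. I relied on the readings with the bar out.
- **Final eye check:** The top and scene cameras put the eye within 1° of tight.

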